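Pack the coffee caddy in two layers

ROBOT

A 6-joint arm with a two-finger parallel gripper is mounted at the origin on a cart in front of the work surface, level with it; the furniture and walls round the work are solid. World frame = base frame: x ahead of the robot, y to its left, z up, the work surface at z = 0. Lengths are in m, angles in rad, forces in N, time in s.
With the tool pointing down it reaches from about 0.25 to 0.85 m from the base axis. Payload 12.5 kg.
Tool frame: the origin (TCP) lies midway between the tips of the shut fingers; the grasp point (between the pads) lies 19 mm behind it; z points along the fingers, y is the direction in which the jaws open and shut (so a half turn about z gives the same grasp; the last joint's range is limited). The gripper opens to 93 mm and grips with 3 to 60 N. Pads are 15 mm wide; open, the fingers measure 128 mm over their backs; the gripper's body (75 mm by 188 mm) begins 65 mm behind the grasp point.
Start: joints at [1.241, 0.351, 1.652, -0, 1.139, -0.085], TCP at [0.133, 0.534, 0.219] pointing down, gripper open.
Joint ranges: [-2.75, 2.75], [-0.79, 2.1], [0.01, 2.65], [-1.57, 4.71], [0.07, 3.14], [-2.87, 2.87]. Speed limits (rad/s): [2.22, 2.22, 2.79, 3.14, 3.14, 3.14].

INTERFACE

Orientations are given as a unit quaternion [w, x, y, z].
In Python, from rig import * gives the robot as it stands. The module is installed in compiled form; this text tells all that it offers.
- The arm moves only by the tool send_rows, never from a script. Its argument "targets" is a list of rows, each a list of 3 entries, a list of its own where there are three numbers: the turn, a rotation vector about the tool's x, y, z in units of 45 degrees (1.0 is 45 degrees), then the shift along the tool's x, y, z in units of 250 mm (1.0 is 250 mm), then the opening, from 0 (shut) to 1 (fully open). A call has 1 to 5 rows; each row is the pose to reach, as a shift and turn from the pose commanded when the call began, along the tool's axes at that moment; what a row does not reach only later rows make up. A row lasts 1/12 s, in which the tool goes at most 41.7 mm and 7.16 degrees, less where a joint would pass 70% of its speed; a pose out of reach is approached as far as the arm can. A call with a number of a shift or a turn outside -1 to 1 is refused whole. A call with a gripper value outside its range is refused whole. The fingers move at their own pace and stop on an object; "force" is the grip in N (left out, the last holds). Time passes only in rows, so rows that repeat a pose let the fingers close. It gives the time, the measured TCP pose, the force and the opening at its end, in the units of the state.
- observe(): the state, without advancing time (a new reading comes with each control period).
- read_camera(name): name is "scene" or "top"; returns the picture (400x640x3 uint8, red, green, blue); there is no depth.
- get_calibration(name): a dict with "camera_matrix" (3x3 intrinsics, pixels), "origin" and "rotation" of the camera in the world. Camera axes: x right, y up, looking along -z (the intrinsics and any distortion apply to the point x, -y, -z); pixel columns grow to the right and rows downward; lengths in m; the calibration is good to about 2 mm. A picture is of the moment at which its call begins. get_calibration takes no time and is no camera call.
- close_job(): hands the job in, once; it reports no verdict.
The state is a dict: "t": time; "joints": joint angles; "joint_velocities": joint speeds; "joint_efforts": joint torques, N m; "tcp_pos": TCP position; "orientation": TCP orientation; "contact_force": force on the tool from outside, world axes, zero at the start; "wrist_torque": the same for the moment, N m; "width": finger opening in m.
Only numpy, scipy, OpenCV 4.12 (cv2) and the standard library are available. Lean on these libraries where they do the work, as an engineer would, in place of code of your own. Each camera call takes 0.05 s, during which the arm holds its last target. There are 200 camera calls.

TASK

Pack the wooden caddy in layers: stand the loose creamer tin upright on its floor beside the tin already inside, then lift the green divider off its sloping stand and lay it level inside the caddy, resting on all four corner posts above the tins, and last stand the honey jar upright on the divider beside the white grip. Set each thing down gently rather than dropping it, and leave the other things on the counter where they are.

Things in the scene. Friction and masses are not known exactly. Their poses are not given: they have to be found in the camera images.
- caddy: Open pale wooden box, 140 x 218 x 112 mm outside, 128 x 206 mm inside (x, y), floor 6 mm thick; it does not move. Origin: centre of its underside; y along the long side, z up. In each inner corner stands a post 18 x 18 mm, its top 92 mm above the underside, 20 mm below the rim. A creamer tin stands in the +y half; the -y half is empty.
- caddy_seat (a point): Point on the caddy's vertical centre line at the height of the post tops (92 mm above the underside), axes as the caddy's. The centre of the divider's underside belongs here.
- loose_tin_center (a point): Round creamer tin with a dark blue lid, standing on the counter, to go into the caddy. 82 mm high; body 52 mm across, lid (the top 8 mm) 55 mm across; about 0.2 kg. Point: its centre, 41 mm above its underside; z up along the tin.
- packed_tin_center (a point): The like creamer tin (82 mm high, 55 mm across) already standing in the caddy; stays there. Point: its centre, 41 mm above its underside.
- divider_grip (a point): Loose green plate, 120 x 198 x 5 mm (x, y, z), 0.2 kg, with a white bar grip across its middle: 80 mm long along x, 14 mm wide, 16 mm high, on two posts 33 mm either side of the middle. Point: centre of the bar, 35 mm above the plate's underside; z: the plate's normal, on the grip's side. Starts on the stand, sloping 35 degrees. Fits the caddy either way round with 4 mm play a side.
- stand: Dark steel stand that holds the divider on a board sloping 35 degrees down to the robot's side, with a lip 10 mm high at the foot; about 115 x 206 x 105 mm; it does not move. Origin: underneath, below the middle of the board; z up, y along the board's width. A tall grey fridge on a black cart stands to its left, and a double stack of upturned mugs, 0.19 m high, right of and behind the caddy.
- jar_center (a point): Rectangular clear honey jar with a white cap, yellow honey inside: 59 mm across its flat sides (x), 74 mm the other way (y), 146 mm high, about 0.6 kg, standing on the counter. The cap is fixed. Point: its centre, 73 mm above its underside; z up along the jar.
- bowl: Small glass bowl of sugar cubes, 77 mm across, 54 mm high, near the counter's front edge; leave alone. Origin: centre of its underside.
- blue_mug: Blue mug, 85 x 117 x 96 mm with its handle, near the front edge; leave alone. Origin: centre of its underside.
- dispenser: Glass sugar dispenser, 69 mm across, 121 mm high, behind the caddy; leave alone. Origin: centre of its underside.
- snack_dish: White dish with snack sticks, 106 mm across, 39 mm high, on the right; leave alone. Origin: centre of its underside.
There are look-alikes about, which are no part of the job. Leave any orange look-alike of the part that bears packed_tin_center alone.

How it is judged:
On the way, in this order (a step that is already met when the one before it is completed fails the run):
1. both creamer tins stand upright on the caddy's floor, the loose one released (x of loose_tin_center in the frame of caddy between -0.045 and 0.045 m and y of loose_tin_center in the frame of caddy between -0.085 and 0.085 m and z of loose_tin_center in the frame of caddy between 0.041 and 0.053 m and angle between each of loose_tin_center, packed_tin_center's own z axis and vertical below 0.1 rad and x of packed_tin_center in the frame of caddy between -0.045 and 0.045 m and y of packed_tin_center in the frame of caddy between -0.085 and 0.085 m and z of packed_tin_center in the frame of caddy between 0.041 and 0.053 m and contact force between the fingers and loose_tin below 0.1 N), for 0.2 s.
2. the divider lies level inside the caddy on its four corner posts, released, over the standing tins (x of loose_tin_center in the frame of caddy between -0.045 and 0.045 m and y of loose_tin_center in the frame of caddy between -0.085 and 0.085 m and z of loose_tin_center in the frame of caddy between 0.041 and 0.053 m and angle between each of loose_tin_center, packed_tin_center's own z axis and vertical below 0.1 rad and x of packed_tin_center in the frame of caddy between -0.045 and 0.045 m and y of packed_tin_center in the frame of caddy between -0.085 and 0.085 m and z of packed_tin_center in the frame of caddy between 0.041 and 0.053 m and z of divider_grip in the frame of caddy_seat between 0.031 and 0.039 m and x of divider_grip in the frame of caddy_seat between -0.009 and 0.009 m and y of divider_grip in the frame of caddy_seat between -0.009 and 0.009 m and angle between divider_grip's own z axis and vertical below 0.06 rad and contact force between the fingers and divider below 0.1 N), for 0.2 s.
3. the honey jar stands upright on the divider, released (all of step 2 and z of jar_center in the frame of divider_grip between 0.038 and 0.048 m and x of jar_center in the frame of divider_grip between -0.045 and 0.045 m and y of jar_center in the frame of divider_grip between -0.085 and 0.085 m and angle between jar_center's own z axis and vertical below 0.1 rad and contact force between the fingers and jar below 0.1 N), for 0.2 s.
At the end, for the whole second after the job is handed in: Both tins upright on the caddy floor; divider level (3.4 deg) on the four posts, within 4 mm in height and 9 mm of centre along each side; jar upright (6 deg) on the divider, its centre within 45 mm (x) and 85 mm (y) of the divider centre; all released and at rest (all of step 3 and linear speed of each of loose_tin, packed_tin, divider, jar below 0.02 m/s); the robot touches nothing.
It fails at once if the loose tin is dropped (it moves faster than 0.5 m/s while the fingers do not touch it, as after a fall of over 12 mm) (linear speed of loose_tin above 0.5 m/s and contact force between the fingers and loose_tin below 0.1 N).
It fails at once if the divider is dropped (it moves faster than 0.5 m/s while the fingers do not touch it, as after a fall of over 12 mm) (linear speed of divider above 0.5 m/s and contact force between the fingers and divider below 0.1 N).
It fails at once if the honey jar is dropped (it moves faster than 0.5 m/s while the fingers do not touch it, as after a fall of over 12 mm) (linear speed of jar above 0.5 m/s and contact force between the fingers and jar below 0.1 N).
It fails at once if the sugar bowl, blue mug, sugar dispenser or snack dish is pushed more than 40 mm from its place (distance of any of bowl, blue_mug, dispenser, snack_dish from where it was at the start of the episode above 0.04 m).
It also fails if it takes over 72 s, if anything falls off the work surface, if the arm or the gripper's body presses on something with over 40 N, if the wrist force passes 120 N, or if a joint passes its speed limit or range.

## Working session

There is one attempt and no reset: what is moved stays moved. The work goes in short steps, Python scripts to look and compute and a tool call to move; the robot and the scene stay as the last step left them, time stands still between calls to the robot, and variables do not carry over. Pictures are saved under pics/ and viewed, about 8 in all and at most 12, crops included, and the job is handed in when it is done.

Besides the shell and the picture viewer there is one more tool, called after "Request:" by a JSON object that holds its "op" and its "data", one argument or row to a line. send_rows: Moves the arm, as the interface text tells. Shifts and turns lie within -1 to 1; 1 stands for 250 mm of shift or 45 degrees of turn. Its arguments: {"type":"object","properties":{"targets":{"type":"array"},"force":{"type":"number"}},"required":["targets"]}

```bash
mkdir -p pics
python3 - <<'E'
from rig import *
import cv2,numpy as np
np.set_printoptions(precision=4,suppress=True)
s=observe();print(s)
for n in("scene","top"):
    im=read_camera(n);cv2.imwrite(f"pics/{n}0.png",im[...,::-1]);print(n,get_calibration(n))
E
```

```text
{'t': 0.0, 'joints': array([ 1.2414,  0.3513,  1.6524, -0.    ,  1.1391, -0.0846]), 'joint_velocities': array([-0.    , -0.0007,  0.0012, -0.0003,  0.0028,  0.0009]), 'joint_efforts': array([  0.0013, -49.7312, -28.5268,   0.07  ,   0.0255,  -0.0001]), 'tcp_pos': array([0.1332, 0.5333, 0.2181]), 'orientation': array([-0.0001,  0.1221,  0.9925, -0.0006]), 'contact_force': array([-0.2787,  0.5857,  0.0414]), 'wrist_torque': array([-0.0575,  0.0183, -0.0058]), 'width': 0.09311132565952271}
scene {'camera_matrix': array([[378.0531,   0.    , 312.2026],
       [  0.    , 378.0531, 201.4126],
       [  0.    ,   0.    ,   1.    ]]), 'origin': array([-0.0306, -0.7766,  1.0132]), 'rotation': array([ 0.8631,  0.3512, -0.1272, -0.3398])}
top {'camera_matrix': array([[406.6212,   0.    , 316.014 ],
       [  0.    , 406.6212, 199.6298],
       [  0.    ,   0.    ,   1.    ]]), 'origin': array([ 0.3813, -0.1201,  1.3464]), 'rotation': array([-0.697 , -0.0613,  0.0542,  0.7124])}
```

View pics/scene0.png

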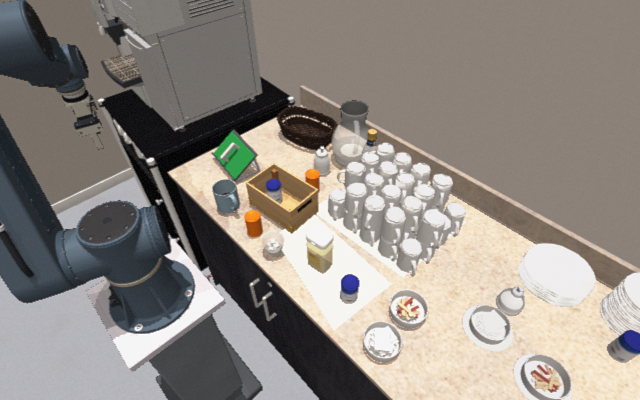

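View pics/top0.png

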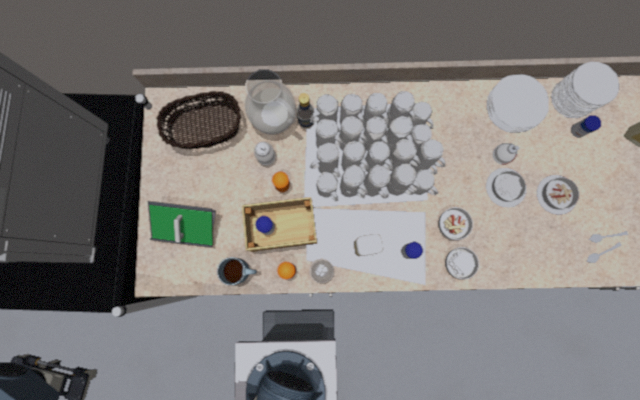

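Top view: blue-lidded tins at (414,249) (loose, on the mat), (264,225) (packed, in the caddy) and (591,124) (far right, likely out of reach). There are orange look-alikes at (287,270) and (281,181). The divider is at (182,224), the caddy at (280,226) and the jar cap at (370,244). Next I measure and check a crop.

```bash
cat > h.py <<'E'
from rig import *
import cv2,numpy as np
from scipy.spatial.transform import Rotation as R
np.set_printoptions(precision=4,suppress=True)
def Q(q): return R.from_quat(np.r_[q[1:],q[0]])
CAL={n:get_calibration(n) for n in("scene","top")}
def ray(n,u,v):
    c=CAL[n];d=np.linalg.solve(c["camera_matrix"],[u,v,1.])*[1,-1,-1]
    return np.array(c["origin"]),Q(c["rotation"]).apply(d/np.linalg.norm(d))
def onz(n,u,v,z):
    o,d=ray(n,u,v);return o+d*(z-o[2])/d[2]
def tri(p,q):
    o1,d1=ray("scene",*p);o2,d2=ray("top",*q)
    t=np.linalg.lstsq(np.c_[d1,-d2],o2-o1,rcond=None)[0]
    a,b=o1+t[0]*d1,o2+t[1]*d2
    return (a+b)/2,np.linalg.norm(a-b)
def proj(n,P):
    c=CAL[n];p=Q(c["rotation"]).inv().apply(np.array(P)-c["origin"])*[1,-1,-1]
    p=np.atleast_2d(p)@c["camera_matrix"].T;return p[:,:2]/p[:,2:]
def blobs(im,lo,hi,box,amin=15):
    m=cv2.inRange(cv2.cvtColor(im,cv2.COLOR_RGB2HSV),lo,hi);z=np.zeros_like(m)
    x0,y0,x1,y1=box;z[y0:y1,x0:x1]=m[y0:y1,x0:x1]
    cs=cv2.findContours(z,cv2.RETR_EXTERNAL,cv2.CHAIN_APPROX_NONE)[0]
    return [(cv2.contourArea(c),c.reshape(-1,2)) for c in cs if cv2.contourArea(c)>=amin]
def cen(c): 
    m=cv2.moments(c);return m["m10"]/m["m00"],m["m01"]/m["m00"]
def go(P,down_y=None,rot=None,wait=0):
    """print units for reaching P with given jaw yaw (tool down) from present pose"""
    s=observe();r=Q(s["orientation"])
    sh=r.inv().apply(np.array(P)-s["tcp_pos"])/.25
    tr=(r.inv()*rot).as_rotvec()/(np.pi/4) if rot is not None else np.zeros(3)
    print("turn",tr,"shift",sh,"tcp",s["tcp_pos"]);return tr,sh
E
python3 - <<'E'
from h import *
S=cv2.imread("pics/scene0.png")[...,::-1].copy();T=cv2.imread("pics/top0.png")[...,::-1].copy()
full=(0,0,640,400)
for nm,im in(("scene",S),("top",T)):
    for lab,lo,hi in(("blue",(112,150,50),(130,255,255)),("green",(50,120,60),(75,255,255))):
        for a,c in blobs(im,lo,hi,full,15):
            u=cen(c);print(nm,lab,a,np.array(u),"z82:",onz(nm,*u,.082)); 
            if lab=="green":
                r=cv2.minAreaRect(c);print(cv2.boxPoints(r)); print(cv2.approxPolyDP(cv2.convexHull(c),4,True).reshape(-1,2).tolist())
# wood caddy top view
for a,c in blobs(T,(10,90,60),(28,255,255),(235,195,325,260),40): 
    r=cv2.minAreaRect(c);print("wood",a,r,cv2.boxPoints(r).tolist())
A=cv2.resize(T[190:290,140:440],None,fx=2.6,fy=2.6,interpolation=2)
B=cv2.resize(S[120:310,200:440],None,fx=1.7,fy=1.7,interpolation=2)
o=np.zeros((600,780,3),np.uint8);o[:260,:780]=A[:,:780];o[265:265+B.shape[0],:B.shape[1]]=B
C=cv2.resize(T[195:260,235:325],None,fx=4,fy=4,interpolation=2);o[265:525,420:780]=C
cv2.imwrite("pics/crop1.png",o[...,::-1])
E
```

```text
scene blue 247.0 [631.7699 339.9933] z82: [ 0.814  -1.0051  0.082 ]
scene blue 194.0 [349.5137 282.9098] z82: [ 0.422  -0.4131  0.082 ]
scene blue 103.5 [272.9839 184.4106] z82: [0.5168 0.0539 0.082 ]
scene green 972.0 [233.5475 154.6778] z82: [0.5102 0.2929 0.082 ]
[[209.  153. ]
 [231.  131. ]
 [256.5 156.5]
 [234.5 178.5]]
[[230, 132], [254, 156], [235, 178], [214, 154]]
top blue 162.0 [413.4198 250.0123] z82: [ 0.4259 -0.4063  0.082 ]
top blue 157.0 [263.8726 224.0987] z82: [0.5162 0.0549 0.082 ]
top blue 157.0 [591.4108 123.4321] z82: [ 0.8188 -1.003   0.082 ]
top green 1659.0 [181.6063 224.1091] z82: [0.5219 0.313  0.082 ]
[[146.2674 237.1009]
 [150.04   204.6558]
 [214.7007 212.1745]
 [210.928  244.6196]]
[[150, 205], [210, 212], [211, 244], [153, 237]]
wood 53.5 ((310.5, 232.5), (7.0, 15.0), 0.0) [[307.0, 240.0], [307.0, 225.0], [314.0, 225.0], [314.0, 240.0]]
wood 777.5 ((278.35296630859375, 222.91175842285156), (41.487770080566406, 68.860595703125), 82.303955078125) [[241.454833984375, 206.96554565429688], [309.6951599121094, 197.743896484375], [315.2510986328125, 238.85797119140625], [247.01077270507812, 248.07962036132812]]
```

View pics/crop1.png

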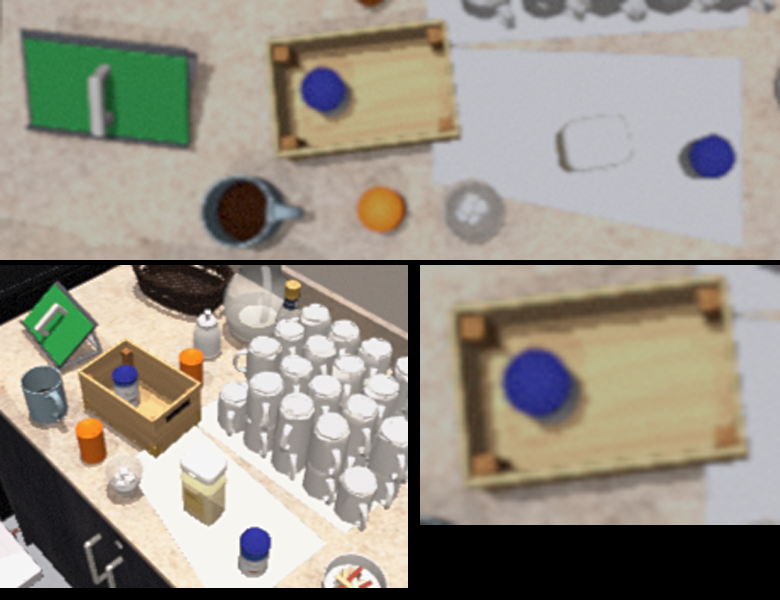

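The crop confirms it: the tin on the white mat at (413,250) is the loose blue-lidded one. (591,123) lies at about (0.82,-1.0), out of reach, and the orange tins are look-alikes. Next I refine the caddy, divider and jar.

Run:
```python
from h import *
S=cv2.imread("pics/scene0.png")[...,::-1].copy();T=cv2.imread("pics/top0.png")[...,::-1].copy()
# posts: brownish-red blobs in caddy, top view
H=cv2.cvtColor(T,cv2.COLOR_RGB2HSV)
for p in((248,211),(307,204),(252,246),(312,239),(280,228)): print("hsv",p,H[p[1],p[0]],T[p[1],p[0]])
for a,c in blobs(T,(5,120,90),(15,255,200),(240,195,320,255),6): print("post",a,np.array(cen(c)),onz("top",*cen(c),.092))
print("rim corners",[onz("top",*p,.112)[:2] for p in((243,207.25),(312,197.75),(316.75,242.5),(247.5,250.75))])
# plate corners: crude tri
sc={'far-right(+x,-y)':((254.5,156),(214,212)),}
# green edges lines via hull, robust
def quad(im):
    c=max(blobs(im,(45,90,50),(80,255,255),(0,0,640,400),100),key=lambda t:t[0])[1]
    h=cv2.convexHull(c).astype(np.float32)
    q=cv2.approxPolyN(h,4,ensure_convex=True) if hasattr(cv2,"approxPolyN") else None
    return q.reshape(-1,2)
for n,im in(("scene",S),("top",T)): print(n,quad(im))
for n,im,box in(("scene",S,(215,135,250,170)),("top",T,(170,212,190,245))):
    for a,c in blobs(im,(0,0,120),(180,70,255),box,6): print(n,"bar",a,np.array(cen(c)),cv2.minAreaRect(c))
print("mugs z.19",[onz("top",*p,.19) for p in((327,183),(327,194),(316,183),(327,154))])
print("dispenser",onz("top",264,153,.1),"orange",onz("top",281,181,.08),onz("top",287,270,.08),"bluemug",onz("top",233,271,.09))
# jar cap crops and divider crops
o=np.zeros((590,790,3),np.uint8)
def put(im,x0,y0,x1,y1,f,X,Y):
    k=cv2.resize(im[y0:y1,x0:x1],None,fx=f,fy=f,interpolation=0);o[Y:Y+k.shape[0],X:X+k.shape[1]]=k
put(T,350,225,390,265,7,0,0);put(S,300,215,340,275,5,0,285)
put(T,140,195,225,255,5,300,0);put(S,205,125,265,185,4.7,300,305)
cv2.imwrite("pics/crop2.png",o[...,::-1])
```

```text
hsv (248, 211) [ 14 142 160] [160 114  71]
hsv (307, 204) [ 14 143 159] [159 111  70]
hsv (252, 246) [ 14 149 142] [142  98  59]
hsv (312, 239) [ 15 139 150] [150 108  68]
hsv (280, 228) [ 25  67 189] [189 181 139]
post 19.0 [250.5965 244.1754] [0.4541 0.0944 0.092 ]
post 8.0 [311.5    237.6458] [ 0.47   -0.0934  0.092 ]
post 26.0 [247.4167 210.2756] [0.5596 0.1049 0.092 ]
post 18.0 [306.5833 203.25  ] [ 0.5776 -0.0801  0.092 ]
rim corners [array([0.5664, 0.115 ]), array([ 0.5912, -0.0977]), array([ 0.4536, -0.1094]), array([0.4333, 0.1002])]
scene [[255.0741 155.7469]
 [234.5882 179.647 ]
 [211.1724 150.8276]
 [231.64   130.36  ]]
top [[210.9762 211.3819]
 [212.2898 245.5362]
 [151.9081 237.9885]
 [148.8374 204.212 ]]
scene bar 44.0 [217.8485 165.5606] ((219.0, 164.0), (8.0, 10.0), 0.0)
scene bar 90.0 [228.2278 150.3463] ((228.93930053710938, 151.48243713378906), (8.704595565795898, 20.348403930664062), 42.709388732910156)
scene bar 55.5 [245.7568 138.8108] ((244.5, 140.5), (11.0, 9.0), 90.0)
top bar 110.5 [176.3771 229.3454] ((178.0, 229.5), (29.0, 16.0), 90.0)
mugs z.19 [array([ 0.6203, -0.1434,  0.19  ]), array([ 0.5879, -0.1426,  0.19  ]), array([ 0.6211, -0.1115,  0.19  ]), array([ 0.7072, -0.1456,  0.19  ])]
dispenser [0.7407 0.052  0.1   ] orange [0.653  0.0006 0.08  ] [ 0.3733 -0.016   0.08  ] bluemug [0.3738 0.1481 0.09  ]
```

View pics/crop2.png

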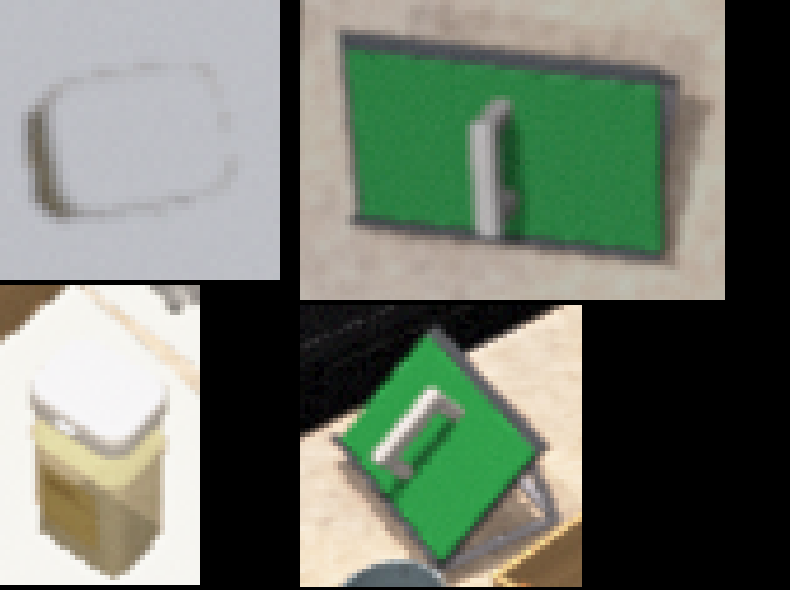

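Run:
```python
from h import *
S=cv2.imread("pics/scene0.png")[...,::-1].copy();T=cv2.imread("pics/top0.png")[...,::-1].copy()
# plate corners
sq=[(231.64,130.36),(255.07,155.75),(234.59,179.65),(211.17,150.83)]
tq=[(149,204.5),(211.5,211.7),(212.3,246),(151.8,238)]
C=[]
for a,b in zip(sq,tq):
    p,e=tri(a,b);C.append(p);print("corner",p,"err",e)
C=np.array(C);print("sides",[np.linalg.norm(C[i]-C[(i+1)%4]) for i in range(4)])
ey=(C[0]+C[3]-C[1]-C[2]);ey/=np.linalg.norm(ey);ex=(C[0]+C[1]-C[2]-C[3]);ex/=np.linalg.norm(ex);ez=np.cross(ex,ey)
print("centre",C.mean(0),"ex",ex,"ey",ey,"ez",ez,"slope",np.degrees(np.arccos(ez[2])))
print("bar from plate",C.mean(0)+ez*.030)
p,e=tri((227.3,150.5),(176.9,230.8));print("bar top tri",p,e,"bar c",p-ez*.008)
print("jar top",onz("top",369.7,244.7,.146))
cc=np.array([.5125,.003,0]);r=R.from_euler("z",.103)
K=[]
for dx,dy,z in((.07,.109,.112),(.046+.009,.085+.009,.092)):
    K.append(cc+r.apply([[s*dx,t*dy,z] for s,t in((1,1),(1,-1),(-1,-1),(-1,1))]))
big={}
for n,im,(x0,y0,x1,y1),f in(("top",T,(236,190,324,258),4.5),("scene",S,(240,160,325,232),4.6)):
    b=cv2.resize(im[y0:y1,x0:x1],None,fx=f,fy=f,interpolation=cv2.INTER_CUBIC)
    raw=b.copy()
    for k in K:
        q=((proj(n,k)-[x0,y0]+.5)*f).round().astype(np.int32);cv2.polylines(b,[q],True,(255,0,0),1)
    big[n]=np.hstack([b])
h=max(v.shape[0] for v in big.values())
o=np.hstack([np.pad(v,((0,h-v.shape[0]),(0,0),(0,0))) for v in big.values()])
cv2.imwrite("pics/ov1.png",o[...,::-1]);print(o.shape)
```

```text
corner [0.5841 0.4108 0.0994] err 0.001063810437434407
corner [0.5581 0.2159 0.0946] err 0.0019990583030160907
corner [0.4568 0.2286 0.0263] err 0.004961495219315539
corner [0.4819 0.4222 0.0426] err 0.003770237823900425
sides [np.float64(0.196642363052157), np.float64(0.12286198724419585), np.float64(0.19590364363249715), np.float64(0.11743109768983166)]
centre [0.5202 0.3194 0.0657] ex [ 0.8476 -0.1     0.5211] ey [0.1303 0.99   0.0534] ez [-0.5212  0.0226  0.8522] slope 31.547529301592252
bar from plate [0.5046 0.32   0.0913]
bar top tri [0.5016 0.3236 0.0896] 0.0026690958483746364 bar c [0.5058 0.3235 0.0828]
jar top [ 0.4419 -0.2649  0.146 ]
(331, 787, 3)
```

View pics/ov1.png

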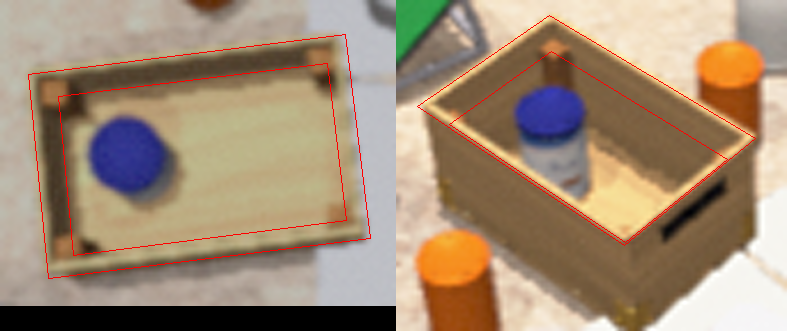

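Run:
```python
from h import *
from rig import *
ims={n:[cv2.imread(f"pics/{n}0.png")[...,::-1]]+[read_camera(n) for _ in range(2)] for n in("top","scene")}
cc=np.array([.5125,.003,.112]);r=R.from_euler("z",.103)
d=np.arange(-12,12.1,1.)/1000
def prof(n,P):  # P (m,k,3)
    q=proj(n,P.reshape(-1,3)).reshape(P.shape[0],P.shape[1],2).astype(np.float32)
    return np.mean([cv2.remap(i.astype(np.float32),q[...,0],q[...,1],cv2.INTER_LINEAR).mean(2) for i in ims[n]],0)
for n in("top","scene"):
  for lab in("+x","-x","+y","-y"):
    for half in(0,1):
      s=1 if lab[0]=="+" else -1
      if lab[1]=="x":
        l=np.linspace(-.08,-.03,25) if half==0 else np.linspace(.03,.08,25)
        P=np.array([[[s*.067+k,t,0] for k in d] for t in l])
      else:
        l=np.linspace(-.045,-.01,20) if half==0 else np.linspace(.01,.045,20)
        P=np.array([[[t,s*.106+k,0] for k in d] for t in l])
      p=prof(n,(cc+r.apply(P.reshape(-1,3))).reshape(P.shape)).mean(0)
      print(n,lab,half,p.round().astype(int).tolist())
```

```text
top +x 0 [67, 65, 65, 65, 66, 66, 68, 70, 74, 82, 93, 105, 119, 133, 145, 154, 160, 162, 162, 162, 162, 163, 164, 164, 164]
top +x 1 [66, 64, 63, 64, 64, 65, 66, 68, 71, 78, 88, 100, 114, 128, 141, 151, 157, 160, 160, 159, 159, 161, 162, 163, 164]
top -x 0 [137, 134, 131, 128, 123, 116, 106, 96, 89, 88, 93, 103, 116, 131, 144, 153, 157, 158, 157, 157, 157, 159, 160, 161, 161]
top -x 1 [123, 119, 116, 113, 109, 104, 98, 90, 85, 83, 88, 98, 111, 125, 139, 150, 155, 155, 153, 147, 143, 141, 140, 139, 138]
top +y 0 [64, 62, 61, 61, 61, 60, 61, 64, 71, 80, 92, 108, 124, 137, 147, 155, 161, 165, 168, 170, 172, 174, 176, 177, 178]
top +y 1 [58, 57, 57, 57, 57, 57, 59, 63, 71, 82, 95, 111, 126, 138, 148, 156, 161, 165, 168, 170, 172, 174, 175, 176, 176]
top -y 0 [192, 192, 192, 192, 192, 192, 191, 190, 187, 183, 178, 172, 168, 163, 159, 157, 155, 153, 152, 151, 150, 150, 151, 152, 153]
top -y 1 [189, 189, 188, 188, 188, 187, 185, 184, 180, 175, 170, 166, 162, 157, 154, 150, 147, 142, 136, 130, 125, 121, 118, 117, 117]
scene +x 0 [101, 100, 99, 99, 99, 99, 101, 104, 109, 118, 129, 142, 157, 1
[... 285 characters left out ...]
96, 194, 188, 182, 176, 171, 167, 165, 163]
scene -x 1 [100, 100, 100, 100, 100, 100, 100, 102, 105, 112, 121, 135, 151, 167, 180, 188, 187, 179, 165, 149, 133, 120, 109, 101, 96]
scene +y 0 [89, 89, 89, 91, 93, 98, 105, 115, 129, 145, 160, 173, 182, 185, 183, 177, 168, 158, 149, 141, 133, 127, 122, 118, 114]
scene +y 1 [92, 92, 93, 94, 96, 101, 108, 119, 132, 146, 162, 175, 186, 193, 197, 200, 201, 202, 202, 201, 201, 200, 199, 198, 197]
scene -y 0 [54, 64, 72, 79, 84, 89, 95, 103, 116, 132, 151, 169, 183, 192, 196, 197, 196, 196, 194, 193, 192, 191, 190, 190, 191]
scene -y 1 [77, 81, 85, 88, 91, 95, 101, 110, 123, 139, 156, 171, 180, 182, 177, 167, 154, 140, 127, 116, 107, 101, 98, 96, 95]
```

```bash
cat >> h.py <<'E'
from scipy.spatial.transform import Slerp
def down(yaw): # tool z down, tool y at world angle yaw
    y=np.array([np.cos(yaw),np.sin(yaw),0]);z=np.array([0,0,-1.]);return R.from_matrix(np.c_[np.cross(y,z),y,z])
def plan(wps,step=.17,ang=28):
    """from the present pose through (P,Rot) waypoints: one target (turn,shift) per 5-row call"""
    s=observe();p,r=np.array(s["tcp_pos"]),Q(s["orientation"])
    print("now",p,"w",s["width"],"F",s["contact_force"],"t",s["t"])
    for P,rt in wps:
        P=np.array(P);n=max(1,int(np.ceil(max(np.linalg.norm(P-p)/step,np.degrees((r.inv()*rt).magnitude())/ang))))
        sl=Slerp([0,1],R.concatenate([r,rt]));p0=p.copy()
        for k in range(1,n+1):
            pn=p0+(P-p0)*k/n;rn=sl(k/n)
            print(((r.inv()*rn).as_rotvec()/(np.pi/4)).round(3).tolist(),(r.inv().apply(pn-p)/.25).round(3).tolist(),"->",pn.round(3))
            p,r=pn,rn
E
python3 - <<'E'
from h import *
plan([((.426,-.407,.2),down(.1)),((.426,-.407,.036),down(.1))])
E
```

```text
now [0.1333 0.5335 0.2185] w 0.0928243701350419 F [-0.9562 -0.3588 -0.2449] t 0.3
[-0.0, 0.0, 0.26] [-0.341, -0.561, 0.013] -> [0.182 0.377 0.215]
[-0.0, 0.0, 0.26] [-0.448, -0.48, 0.012] -> [0.231 0.22  0.212]
[-0.0, 0.0, 0.26] [-0.536, -0.379, 0.012] -> [0.28  0.063 0.209]
[-0.0, 0.0, 0.26] [-0.602, -0.262, 0.012] -> [ 0.328 -0.094  0.206]
[-0.0, 0.0, 0.26] [-0.643, -0.135, 0.012] -> [ 0.377 -0.25   0.203]
[-0.0, 0.0, 0.26] [-0.657, -0.002, 0.012] -> [ 0.426 -0.407  0.2  ]
[-0.0, -0.0, -0.0] [-0.0, 0.0, 0.656] -> [ 0.426 -0.407  0.036]
```

Request:
{"op": "send_rows", "data": {
  "targets": [
    [[0, 0, 0.26], [-0.341, -0.561, 0.013], 1],
    [[0, 0, 0.26], [-0.341, -0.561, 0.013], 1],
    [[0, 0, 0.26], [-0.341, -0.561, 0.013], 1],
    [[0, 0, 0.26], [-0.341, -0.561, 0.013], 1],
    [[0, 0, 0.26], [-0.341, -0.561, 0.013], 1]
  ],
  "force": 25
}}

```text
t: 0.72
tcp_pos: [0.1824, 0.3721, 0.215]
orientation: [0.0, 0.224, 0.975, -0.001]
contact_force: [-0.1, 0.2, -0.8]
width: 0.0929
```

Request:
{"op": "send_rows", "data": {
  "targets": [
    [[0, 0, 0.26], [-0.448, -0.48, 0.012], 1],
    [[0, 0, 0.26], [-0.448, -0.48, 0.012], 1],
    [[0, 0, 0.26], [-0.448, -0.48, 0.012], 1],
    [[0, 0, 0.26], [-0.448, -0.48, 0.012], 1],
    [[0, 0, 0.26], [-0.448, -0.48, 0.012], 1]
  ]
}}

```text
t: 1.13
tcp_pos: [0.232, 0.2157, 0.2123]
orientation: [0.0, 0.323, 0.946, -0.0]
contact_force: [-0.1, 1.0, 0.2]
width: 0.0932
```

Request:
{"op": "send_rows", "data": {
  "targets": [
    [[0, 0, 0.26], [-0.536, -0.379, 0.012], 1],
    [[0, 0, 0.26], [-0.536, -0.379, 0.012], 1],
    [[0, 0, 0.26], [-0.536, -0.379, 0.012], 1],
    [[0, 0, 0.26], [-0.536, -0.379, 0.012], 1],
    [[0, 0, 0.26], [-0.536, -0.379, 0.012], 1]
  ]
}}

```text
t: 1.55
tcp_pos: [0.2807, 0.0604, 0.2097]
orientation: [0.001, 0.417, 0.909, 0.0]
contact_force: [0.3, -0.5, -0.2]
width: 0.0932
```

Request:
{"op": "send_rows", "data": {
  "targets": [
    [[0, 0, 0.26], [-0.602, -0.262, 0.012], 1],
    [[0, 0, 0.26], [-0.602, -0.262, 0.012], 1],
    [[0, 0, 0.26], [-0.602, -0.262, 0.012], 1],
    [[0, 0, 0.26], [-0.602, -0.262, 0.012], 1],
    [[0, 0, 0.26], [-0.602, -0.262, 0.012], 1]
  ]
}}

```text
t: 1.97
tcp_pos: [0.3306, -0.0986, 0.2068]
orientation: [0.001, 0.509, 0.861, -0.0]
contact_force: [-0.2, 1.0, 0.4]
width: 0.0931
```

Request:
{"op": "send_rows", "data": {
  "targets": [
    [[0, 0, 0.26], [-0.643, -0.135, 0.012], 1],
    [[0, 0, 0.26], [-0.643, -0.135, 0.012], 1],
    [[0, 0, 0.26], [-0.643, -0.135, 0.012], 1],
    [[0, 0, 0.26], [-0.643, -0.135, 0.012], 1],
    [[0, 0, 0.26], [-0.643, -0.135, 0.012], 1]
  ]
}}

```text
t: 2.38
tcp_pos: [0.3794, -0.2547, 0.2032]
orientation: [0.001, 0.592, 0.806, -0.0]
contact_force: [0.2, 0.3, -0.3]
width: 0.0934
```

Request:
{"op": "send_rows", "data": {
  "targets": [
    [[0, 0, 0.26], [-0.657, -0.002, 0.012], 1],
    [[0, 0, 0.26], [-0.657, -0.002, 0.012], 1],
    [[0, 0, 0.26], [-0.657, -0.002, 0.012], 1],
    [[0, 0, 0.26], [-0.657, -0.002, 0.012], 1],
    [[0, 0, 0.26], [-0.657, -0.002, 0.012], 1],
    [[0, 0, 0.26], [-0.657, -0.002, 0.012], 1]
  ]
}}

```text
validation failed for argument at $.ta...
```

Request:
{"op": "send_rows", "data": {
  "targets": [
    [[0, 0, 0.26], [-0.657, -0.002, 0.012], 1],
    [[0, 0, 0.26], [-0.657, -0.002, 0.012], 1],
    [[0, 0, 0.26], [-0.657, -0.002, 0.012], 1],
    [[0, 0, 0.26], [-0.657, -0.002, 0.012], 1],
    [[0, 0, 0.26], [-0.657, -0.002, 0.012], 1]
  ]
}}

```text
t: 2.8
tcp_pos: [0.4279, -0.4113, 0.1994]
orientation: [0.001, 0.671, 0.741, -0.0]
contact_force: [1.4, -0.4, -0.6]
width: 0.0931
```

Run:
```python
from h import *
plan([((.426,-.407,.036),down(.1))],step=.2)
T=read_camera("top");S=read_camera("scene")
cv2.imwrite("pics/top1.png",T[...,::-1]);cv2.imwrite("pics/scene1.png",S[...,::-1])
print(observe()["joints"])
for n,im in(("top",T),("scene",S)):
    for a,c in blobs(im,(112,150,50),(130,255,255),(0,0,500,400),10):print(n,a,np.array(cen(c)))
```

```text
now [ 0.4279 -0.4113  0.1994] w 0.09306211652721573 F [ 1.4281 -0.4153 -0.6242] t 2.8
[0.001, 0.002, -0.002] [0.019, -0.006, 0.654] -> [ 0.426 -0.407  0.036]
[-0.8406  0.4422  1.5654  0.0002  1.1354 -0.9407]
top 154.5 [263.8037 224.1478]
scene 193.0 [349.5268 282.9482]
scene 105.5 [272.9652 184.4107]
```

Request:
{"op": "send_rows", "data": {
  "targets": [
    [[0, 0, 0], [0.019, -0.006, 0.3], 1],
    [[0, 0, 0], [0.019, -0.006, 0.5], 1],
    [[0, 0, 0], [0.019, -0.006, 0.6], 1],
    [[0, 0, 0], [0.019, -0.006, 0.654], 1],
    [[0, 0, 0], [0.019, -0.006, 0.654], 1]
  ]
}}

```text
t: 3.32
tcp_pos: [0.4217, -0.3975, 0.0308]
orientation: [-0.006, 0.67, 0.742, 0.001]
contact_force: [-0.5, 1.5, -0.7]
width: 0.0928
```

Request:
{"op": "send_rows", "data": {
  "targets": [
    [[0, 0, 0], [0, 0, 0], 0],
    [[0, 0, 0], [0, 0, 0], 0],
    [[0, 0, 0], [0, 0, 0], 0],
    [[0, 0, 0], [0, 0, 0], 0],
    [[0, 0, 0], [0, 0, 0], 0]
  ]
}}

```text
t: 3.73
tcp_pos: [0.425, -0.4029, 0.0387]
orientation: [0.001, 0.671, 0.742, -0.0]
contact_force: [-0.3, 0.2, -0.7]
width: 0.0645
```

Request:
{"op": "send_rows", "data": {
  "targets": [
    [[0, 0, 0], [0, 0, 0], 0],
    [[0, 0, 0], [0, 0, 0], 0],
    [[0, 0, 0], [0, 0, 0], 0],
    [[0, 0, 0], [0, 0, 0], 0],
    [[0, 0, 0], [0, 0, 0], 0]
  ]
}}

```text
t: 4.15
tcp_pos: [0.4248, -0.4027, 0.0377]
orientation: [0.001, 0.671, 0.742, -0.0]
contact_force: [0.5, 0.6, 6.4]
width: 0.0536
```

Request:
{"op": "send_rows", "data": {
  "targets": [
    [[0, 0, 0], [0, 0, 0], 0],
    [[0, 0, 0], [0, 0, 0], 0],
    [[0, 0, 0], [0, 0, 0], 0],
    [[0, 0, 0], [0, 0, -0.04], 0],
    [[0, 0, 0], [0, 0, -0.08], 0]
  ]
}}

```text
t: 4.57
tcp_pos: [0.4239, -0.4018, 0.057]
orientation: [-0.001, 0.671, 0.742, 0.0]
contact_force: [0.5, -0.4, -1.8]
width: 0.0533
```

Request:
{"op": "send_rows", "data": {
  "targets": [
    [[0, 0, 0], [0, 0, -0.15], 0],
    [[0, 0, 0], [0, 0, -0.3], 0],
    [[0, 0, 0], [0, 0, -0.4], 0],
    [[0, 0, 0], [0, 0, -0.5], 0],
    [[0, 0, 0], [0, 0, -0.56], 0]
  ]
}}

```text
t: 4.98
tcp_pos: [0.4247, -0.4026, 0.2007]
orientation: [0.002, 0.671, 0.742, -0.0]
contact_force: [0.4, -0.8, -2.8]
width: 0.0533
```

Request:
{"op": "send_rows", "data": {
  "targets": [
    [[0, 0, 0], [0, 0, 0], 0],
    [[0, 0, 0], [0, 0, 0], 0],
    [[0, 0, 0], [0, 0, 0], 0],
    [[0, 0, 0], [0, 0, 0], 0]
  ]
}}

```text
t: 5.32
tcp_pos: [0.4238, -0.4017, 0.1954]
orientation: [-0.001, 0.671, 0.742, 0.0]
contact_force: [0.4, -0.6, -3.0]
width: 0.0533
```

Run:
```python
from h import *
c=np.array([.5152,.0044,0]);r=R.from_euler("z",.1);t=c+r.apply([0,-.048,0]);print(t)
plan([((t[0],t[1],.2),down(.1))],step=.16)
```

```text
[ 0.52   -0.0434  0.    ]
now [ 0.4238 -0.4017  0.1954] w 0.053340829706999736 F [ 0.3932 -0.6342 -2.9883] t 5.3167
[-0.001, -0.001, 0.0] [0.462, 0.176, -0.005] -> [ 0.456 -0.282  0.197]
[-0.001, -0.001, 0.0] [0.463, 0.175, -0.006] -> [ 0.488 -0.163  0.198]
[-0.001, -0.001, 0.0] [0.463, 0.175, -0.006] -> [ 0.52  -0.043  0.2  ]
```

Request:
{"op": "send_rows", "data": {
  "targets": [
    [[0, 0, 0], [0, 0, -0.1], 0],
    [[0, 0, 0], [0, 0, -0.18], 0],
    [[0, 0, 0], [0.15, 0.06, -0.18], 0],
    [[0, 0, 0], [0.3, 0.118, -0.18], 0],
    [[0, 0, 0], [0.462, 0.176, -0.18], 0]
  ]
}}

```text
t: 5.73
tcp_pos: [0.4559, -0.283, 0.2409]
orientation: [-0.001, 0.671, 0.741, -0.0]
contact_force: [0.1, 0.5, -3.8]
width: 0.0533
```

Request:
{"op": "send_rows", "data": {
  "targets": [
    [[0, 0, 0], [0.15, 0.06, 0], 0],
    [[0, 0, 0], [0.3, 0.118, 0], 0],
    [[0, 0, 0], [0.463, 0.175, 0], 0],
    [[0, 0, 0], [0.62, 0.235, 0], 0],
    [[0, 0, 0], [0.75, 0.29, 0], 0]
  ]
}}

```text
t: 6.15
tcp_pos: [0.5091, -0.0879, 0.2409]
orientation: [-0.001, 0.671, 0.742, -0.0]
contact_force: [0.5, -0.7, -3.1]
width: 0.0532
```

Request:
{"op": "send_rows", "data": {
  "targets": [
    [[0, 0, 0], [0.1, 0.035, 0], 0],
    [[0, 0, 0], [0.176, 0.06, 0.05], 0],
    [[0, 0, 0], [0.176, 0.06, 0.05], 0],
    [[0, 0, 0], [0.176, 0.06, 0.05], 0],
    [[0, 0, 0], [0.176, 0.06, 0.05], 0]
  ]
}}

```text
t: 6.57
tcp_pos: [0.5197, -0.0455, 0.2289]
orientation: [-0.0, 0.671, 0.742, -0.0]
contact_force: [0.1, -0.7, -2.0]
width: 0.0534
```

Run:
```python
from h import *
c=np.array([.5152,.0044,0]);r=R.from_euler("z",.1);t=c+r.apply([0,-.048,0])
plan([((t[0],t[1],.15),down(.1)),((t[0],t[1],.06),down(.1)),((t[0],t[1],.044),down(.1))],step=.16)
```

```text
now [ 0.5197 -0.0455  0.2289] w 0.05338765909806722 F [ 0.1002 -0.6819 -1.9899] t 6.5667
[-0.002, -0.0, 0.001] [0.009, 0.002, 0.316] -> [ 0.52  -0.043  0.15 ]
[-0.0, 0.0, -0.0] [0.0, 0.0, 0.36] -> [ 0.52  -0.043  0.06 ]
[0.0, -0.0, -0.0] [-0.0, -0.0, 0.064] -> [ 0.52  -0.043  0.044]
```

Request:
{"op": "send_rows", "data": {
  "targets": [
    [[0, 0, 0], [0.009, 0.002, 0.12], 0],
    [[0, 0, 0], [0.009, 0.002, 0.24], 0],
    [[0, 0, 0], [0.009, 0.002, 0.36], 0],
    [[0, 0, 0], [0.009, 0.002, 0.48], 0],
    [[0, 0, 0], [0.009, 0.002, 0.56], 0]
  ]
}}

```text
t: 6.98
tcp_pos: [0.5192, -0.0439, 0.0871]
orientation: [-0.001, 0.671, 0.741, -0.001]
contact_force: [-0.2, 0.4, -2.4]
width: 0.0533
```

Request:
{"op": "send_rows", "data": {
  "targets": [
    [[0, 0, 0], [0, 0, 0.05], 0],
    [[0, 0, 0], [0, 0, 0.09], 0],
    [[0, 0, 0], [0, 0, 0.12], 0],
    [[0, 0, 0], [0, 0, 0.14], 0],
    [[0, 0, 0], [0, 0, 0.14], 0]
  ]
}}

```text
t: 7.4
tcp_pos: [0.5201, -0.0432, 0.054]
orientation: [-0.0, 0.671, 0.742, -0.0]
contact_force: [-0.5, 0.3, -2.5]
width: 0.0535
```

Request:
{"op": "send_rows", "data": {
  "targets": [
    [[0, 0, 0], [0, 0, 0], 0],
    [[0, 0, 0], [0, 0, 0], 0],
    [[0, 0, 0], [0, 0, 0], 0],
    [[0, 0, 0], [0, 0, 0.008], 0],
    [[0, 0, 0], [0, 0, 0.008], 0]
  ]
}}

```text
t: 7.82
tcp_pos: [0.5203, -0.0428, 0.0524]
orientation: [0.0, 0.671, 0.742, 0.0]
contact_force: [-0.4, 0.7, -3.4]
width: 0.0533
```

Request:
{"op": "send_rows", "data": {
  "targets": [
    [[0, 0, 0], [0, 0, 0.008], 0],
    [[0, 0, 0], [0, 0, 0.014], 0],
    [[0, 0, 0], [0, 0, 0.02], 0],
    [[0, 0, 0], [0, 0, 0.026], 0],
    [[0, 0, 0], [0, 0, 0.026], 0]
  ]
}}

```text
t: 8.23
tcp_pos: [0.5201, -0.0428, 0.0455]
orientation: [-0.0, 0.671, 0.742, -0.0]
contact_force: [0.3, 0.1, -2.7]
width: 0.0536
```

Request:
{"op": "send_rows", "data": {
  "targets": [
    [[0, 0, 0], [0, 0, 0.002], 0],
    [[0, 0, 0], [0, 0, 0.004], 0],
    [[0, 0, 0], [0, 0, 0.006], 0],
    [[0, 0, 0], [0, 0, 0.008], 0],
    [[0, 0, 0], [0, 0, 0.008], 0]
  ]
}}

```text
t: 8.65
tcp_pos: [0.5204, -0.043, 0.0442]
orientation: [0.0, 0.671, 0.742, 0.0]
contact_force: [-0.5, -1.1, 3.9]
width: 0.0532
```

Contact with the floor: the force went from -2.7 to +3.9 N. Next I release to about 68 mm and rise.

Request:
{"op": "send_rows", "data": {
  "targets": [
    [[0, 0, 0], [0, 0, 0], 0.72],
    [[0, 0, 0], [0, 0, 0], 0.72],
    [[0, 0, 0], [0, 0, 0], 0.72],
    [[0, 0, 0], [0, 0, 0], 0.72],
    [[0, 0, 0], [0, 0, 0], 0.72]
  ]
}}

```text
t: 9.07
tcp_pos: [0.5202, -0.0428, 0.0438]
orientation: [-0.0, 0.671, 0.742, -0.0]
contact_force: [0.2, 0.3, -0.2]
width: 0.0672
```

Request:
{"op": "send_rows", "data": {
  "targets": [
    [[0, 0, 0], [0, 0, -0.05], 0.72],
    [[0, 0, 0], [0, 0, -0.15], 0.72],
    [[0, 0, 0], [0, 0, -0.3], 0.72],
    [[0, 0, 0], [0, 0, -0.45], 0.72],
    [[0, 0, 0], [0, 0, -0.6], 0.72]
  ]
}}

```text
t: 9.48
tcp_pos: [0.5198, -0.0427, 0.1955]
orientation: [-0.0, 0.671, 0.742, -0.0]
contact_force: [0.0, -0.7, -0.4]
width: 0.0672
```

Request:
{"op": "send_rows", "data": {
  "targets": [
    [[0, 0, 0], [0.1, -0.15, -0.16], 1],
    [[0, 0, 0], [0.2, -0.3, -0.3], 1],
    [[0, 0, 0], [0.2, -0.45, -0.3], 1],
    [[0, 0, 0], [0.2, -0.45, -0.3], 1],
    [[0, 0, 0], [0.2, -0.45, -0.3], 1]
  ]
}}

```text
t: 9.9
tcp_pos: [0.4007, -0.0037, 0.2706]
orientation: [0.001, 0.67, 0.742, 0.001]
contact_force: [0.6, -0.5, 0.8]
width: 0.092
```

Run:
```python
from h import *
s=observe();print(s["t"],s["tcp_pos"],s["contact_force"],s["width"])
T=read_camera("top");S=read_camera("scene")
cv2.imwrite("pics/top2.png",T[...,::-1]);cv2.imwrite("pics/scene2.png",S[...,::-1])
for n,im in(("top",T),("scene",S)):
    for a,c in blobs(im,(112,150,50),(130,255,255),(0,0,500,400),10):print(n,a,np.array(cen(c)),onz(n,*cen(c),.088))
def k(im,x0,y0,x1,y1,f):return cv2.resize(im[y0:y1,x0:x1],None,fx=f,fy=f,interpolation=2)
o=np.hstack([k(T,136,190,336,290,2.4)[:240],k(S,190,115,330,215,2.2)[:220].copy() if 0 else cv2.resize(S[115:215,190:330],(308,240))])
cv2.imwrite("pics/v3.png",o[...,::-1]);print(o.shape)
```

```text
9.9 [ 0.4007 -0.0037  0.2706] [ 0.6465 -0.4595  0.7758] 0.09195351052065974
top 15.0 [263.1333 218.3222] [0.5337 0.0564 0.088 ]
top 154.5 [298.7389 221.8522] [ 0.5202 -0.0545  0.088 ]
scene 96.5 [293.5648 199.1209] [ 0.5189 -0.0575  0.088 ]
scene 105.5 [272.9131 184.5276] [0.5128 0.0483 0.088 ]
(240, 788, 3)
```

View pics/v3.png

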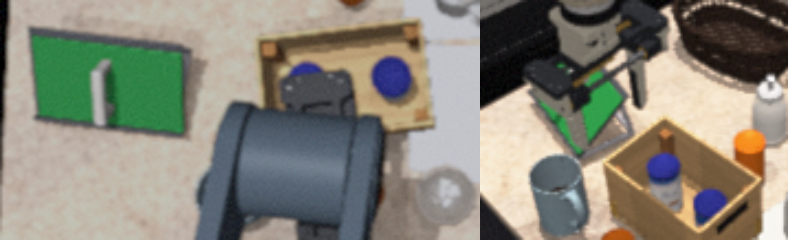

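Run:
```python
from h import *
s=observe();print(s["t"],s["tcp_pos"])
r=Q(s["orientation"]);S=read_camera("scene")
P=[s["tcp_pos"]+r.apply([0,k,0]) for k in(-.064,-.0465,.0465,.064)]
q=proj("scene",P);print(q)
b=cv2.resize(S[120:220,200:320],None,fx=6,fy=6,interpolation=2)
for w in(-.0075,.0075):
  L=proj("scene",[s["tcp_pos"]+r.apply([w,k,0]) for k in(-.064,-.0465,.0465,.064)])
  for u in L: cv2.circle(b,tuple(((u-[200,120]+.5)*6).astype(int).tolist()),3,(255,0,0),-1)
cv2.imwrite("pics/v4.png",b[...,::-1])
print("packed",onz("top",263.87,224.1,.088))
```

```text
10.0 [ 0.4034 -0.0043  0.2694]
[[233.1897 177.8724]
 [237.7713 174.7995]
 [260.9436 159.2579]
 [265.0949 156.4736]]
packed [0.5156 0.0541 0.088 ]
```

View pics/v4.png

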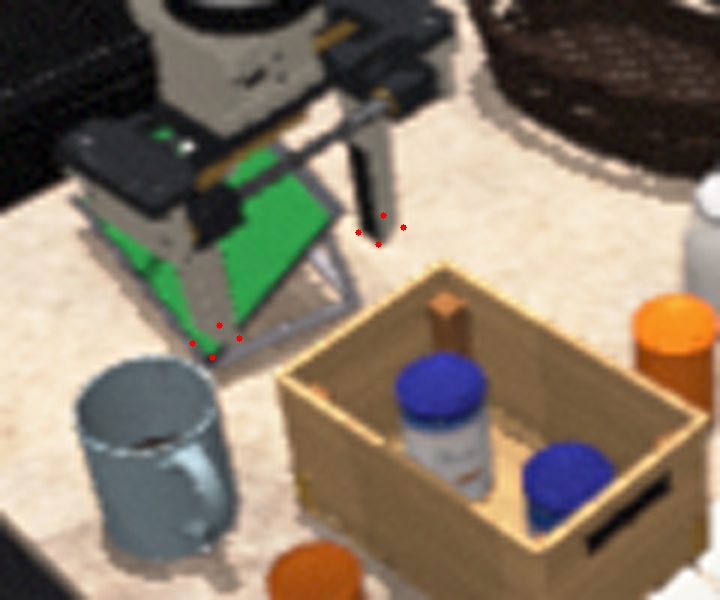

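Both tins stand upright, at (0.520,-0.054) and (0.516,0.054), and the projected fingertips agree with the picture to about 1 px. Next is the divider.

```bash
cat >> h.py <<'E'
psi=-.127;a=np.radians(35)
EX=np.array([np.cos(psi)*np.cos(a),np.sin(psi)*np.cos(a),np.sin(a)]);EY=np.array([-np.sin(psi),np.cos(psi),0]);EZ=np.cross(EX,EY)
RD=R.from_matrix(np.c_[np.cross(EY,-EZ),EY,-EZ]);BAR=np.array([.5052,.3218,.087])
E
python3 - <<'E'
from h import *
g=BAR-EZ*.019
plan([((.42,.25,.30),down(1.444)),(g+EZ*.12,RD),(g+EZ*.05,RD),(g,RD)])
E
```

```text
now [ 0.4038 -0.0045  0.2689] w 0.09308800297549324 F [ 0.0482 -0.2474 -0.0931] t 10.05
[0.0, 0.0, -0.57] [0.335, 0.056, -0.041] -> [0.409 0.08  0.279]
[0.0, 0.0, -0.57] [0.278, 0.195, -0.041] -> [0.415 0.165 0.29 ]
[0.0, 0.0, -0.57] [0.166, 0.297, -0.041] -> [0.42 0.25 0.3 ]
[0.0, -0.389, 0.0] [-0.035, 0.164, 0.261] -> [0.434 0.29  0.235]
[0.0, -0.389, 0.0] [0.045, 0.164, 0.259] -> [0.448 0.329 0.17 ]
[0.0, -0.0, 0.0] [-0.0, 0.0, 0.28] -> [0.488 0.324 0.112]
[0.0, 0.0, 0.0] [0.0, -0.0, 0.2] -> [0.516 0.32  0.071]
```

Request:
{"op": "send_rows", "data": {
  "targets": [
    [[0, 0, -0.15], [0.335, 0.056, -0.041], 1],
    [[0, 0, -0.3], [0.335, 0.056, -0.041], 1],
    [[0, 0, -0.45], [0.335, 0.056, -0.041], 1],
    [[0, 0, -0.57], [0.335, 0.056, -0.041], 1],
    [[0, 0, -0.57], [0.335, 0.056, -0.041], 1]
  ]
}}

```text
t: 10.47
tcp_pos: [0.4094, 0.081, 0.2783]
orientation: [-0.001, 0.487, 0.874, -0.0]
contact_force: [-0.4, -0.0, 0.0]
width: 0.0928
```

Request:
{"op": "send_rows", "data": {
  "targets": [
    [[0, 0, -0.15], [0.278, 0.195, -0.041], 1],
    [[0, 0, -0.3], [0.278, 0.195, -0.041], 1],
    [[0, 0, -0.45], [0.278, 0.195, -0.041], 1],
    [[0, 0, -0.57], [0.278, 0.195, -0.041], 1],
    [[0, 0, -0.57], [0.278, 0.195, -0.041], 1]
  ]
}}

```text
t: 10.88
tcp_pos: [0.4146, 0.1654, 0.2886]
orientation: [-0.001, 0.283, 0.959, -0.0]
contact_force: [-0.4, 0.4, -0.3]
width: 0.0933
```

Request:
{"op": "send_rows", "data": {
  "targets": [
    [[0, 0, -0.15], [0.166, 0.297, -0.041], 1],
    [[0, 0, -0.3], [0.166, 0.297, -0.041], 1],
    [[0, 0, -0.45], [0.166, 0.297, -0.041], 1],
    [[0, 0, -0.57], [0.166, 0.297, -0.041], 1],
    [[0, 0, -0.57], [0.166, 0.297, -0.041], 1]
  ]
}}

```text
t: 11.3
tcp_pos: [0.4201, 0.2499, 0.2989]
orientation: [-0.001, 0.064, 0.998, -0.0]
contact_force: [0.3, 0.0, -0.3]
width: 0.0931
```

Request:
{"op": "send_rows", "data": {
  "targets": [
    [[0, -0.15, 0], [-0.035, 0.164, 0.261], 1],
    [[0, -0.3, 0], [-0.035, 0.164, 0.261], 1],
    [[0, -0.389, 0], [-0.035, 0.164, 0.261], 1],
    [[0, -0.389, 0], [-0.035, 0.164, 0.261], 1]
  ]
}}

```text
t: 11.63
tcp_pos: [0.4318, 0.2889, 0.232]
orientation: [0.152, 0.065, 0.986, -0.011]
contact_force: [0.4, -0.1, 0.8]
width: 0.0932
```

Request:
{"op": "send_rows", "data": {
  "targets": [
    [[0, -0.15, 0], [0.045, 0.164, 0.259], 1],
    [[0, -0.3, 0], [0.045, 0.164, 0.259], 1],
    [[0, -0.389, 0], [0.045, 0.164, 0.259], 1],
    [[0, -0.389, 0], [0.045, 0.164, 0.259], 1],
    [[0, -0.389, 0], [0.045, 0.164, 0.259], 1]
  ]
}}

```text
t: 12.05
tcp_pos: [0.4471, 0.3283, 0.1674]
orientation: [0.3, 0.063, 0.952, -0.02]
contact_force: [0.5, 0.5, 0.2]
width: 0.0931
```

Run:
```python
from h import *
S=read_camera("scene");S=read_camera("scene");s=observe();g=BAR-EZ*.019
plan([(g+EZ*.05,RD),(g,RD)]);print(s["joints"])
r=Q(s["orientation"])
b=cv2.resize(S[95:195,180:300],None,fx=6,fy=6,interpolation=2)
for P,c in [(s["tcp_pos"]+r.apply([w,k,0]),(255,0,0)) for w in(-.0075,.0075) for k in(-.0465,.0465)]+[(BAR+EX*k+EZ*.008+EY*w,(255,0,255)) for k in(-.04,.04) for w in(-.007,.007)]:
  u=proj("scene",P)[0];cv2.circle(b,tuple(((u-[180,95]+.5)*6).astype(int).tolist()),3,c,-1)
cv2.imwrite("pics/v5.png",b[...,::-1])
```

```text
now [0.4481 0.3284 0.1697] w 0.09303730509408432 F [ 0.4618 -0.0388  0.8224] t 12.15
[-0.003, -0.003, -0.004] [0.001, 0.003, 0.279] -> [0.488 0.324 0.112]
[0.0, 0.0, 0.0] [0.0, -0.0, 0.2] -> [0.516 0.32  0.071]
[ 0.774   0.3221  1.9831 -0.8796  0.6233  0.0124]
```

View pics/v5.png

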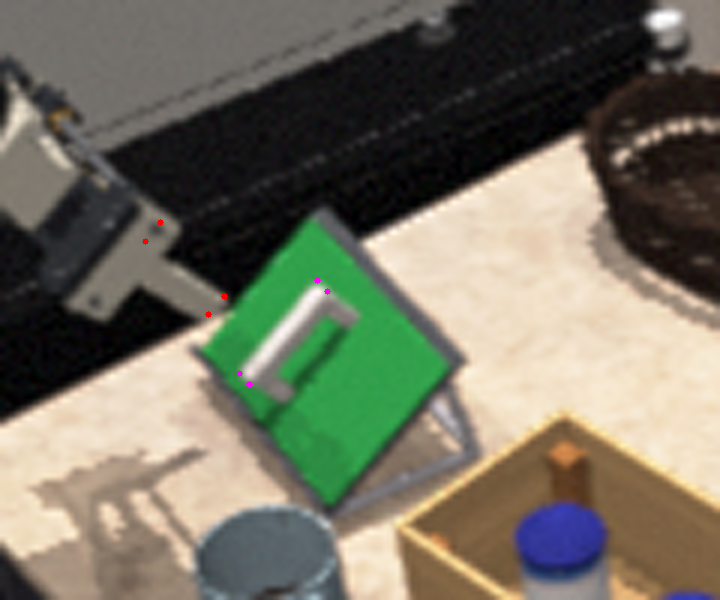

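Request:
{"op": "send_rows", "data": {
  "targets": [
    [[0, 0, 0], [0, 0.003, 0.14], 1],
    [[0, 0, 0], [0, 0.003, 0.24], 1],
    [[0, 0, 0], [0, 0.003, 0.32], 1],
    [[0, 0, 0], [0, 0.003, 0.38], 1],
    [[0, 0, 0], [0, 0.003, 0.42], 1]
  ]
}}

```text
t: 12.57
tcp_pos: [0.5098, 0.3207, 0.0835]
orientation: [0.3, 0.063, 0.952, -0.02]
contact_force: [-0.1, -0.2, -0.3]
width: 0.0928
```

Request:
{"op": "send_rows", "data": {
  "targets": [
    [[0, 0, 0], [0, 0, 0.03], 1],
    [[0, 0, 0], [0, 0, 0.055], 1],
    [[0, 0, 0], [0, 0, 0.065], 1],
    [[0, 0, 0], [0, 0, 0.065], 1],
    [[0, 0, 0], [0, 0, 0.065], 1]
  ]
}}

```text
t: 12.98
tcp_pos: [0.5167, 0.321, 0.0706]
orientation: [0.3, 0.061, 0.952, -0.019]
contact_force: [-0.4, -0.4, 0.1]
width: 0.0935
```

Request:
{"op": "send_rows", "data": {
  "targets": [
    [[0, 0, 0], [0, 0, 0], 0],
    [[0, 0, 0], [0, 0, 0], 0],
    [[0, 0, 0], [0, 0, 0], 0],
    [[0, 0, 0], [0, 0, 0], 0],
    [[0, 0, 0], [0, 0, 0], 0]
  ],
  "force": 30
}}

```text
t: 13.4
tcp_pos: [0.5165, 0.3211, 0.0701]
orientation: [0.3, 0.06, 0.952, -0.019]
contact_force: [-0.7, 0.4, 0.3]
width: 0.064
```

Request:
{"op": "send_rows", "data": {
  "targets": [
    [[0, 0, 0], [0, 0, 0], 0],
    [[0, 0, 0], [0, 0, 0], 0],
    [[0, 0, 0], [0, 0, 0], 0],
    [[0, 0, 0], [0, 0, 0], 0],
    [[0, 0, 0], [0, 0, 0], 0]
  ]
}}

```text
t: 13.82
tcp_pos: [0.5165, 0.321, 0.0699]
orientation: [0.3, 0.061, 0.952, -0.019]
contact_force: [0.5, 0.9, -0.4]
width: 0.031
```

Request:
{"op": "send_rows", "data": {
  "targets": [
    [[0, 0, 0], [0, 0, 0], 0],
    [[0, 0, 0], [0, 0, 0], 0],
    [[0, 0, 0], [0, 0, 0], 0],
    [[0, 0, 0], [0, 0, 0], 0],
    [[0, 0, 0], [0, 0, 0], 0]
  ]
}}

```text
t: 14.23
tcp_pos: [0.5165, 0.3211, 0.0699]
orientation: [0.3, 0.061, 0.952, -0.019]
contact_force: [-0.5, 1.4, 0.4]
width: 0.0135
```

Request:
{"op": "send_rows", "data": {
  "targets": [
    [[0, 0, 0], [0, 0, 0], 0],
    [[0, 0, 0], [0, 0, 0], 0],
    [[0, 0, 0], [0, 0, 0], 0],
    [[0, 0, 0], [0, 0, 0], 0],
    [[0, 0, 0], [0, 0, 0], 0]
  ]
}}

```text
t: 14.65
tcp_pos: [0.5165, 0.321, 0.07]
orientation: [0.3, 0.061, 0.952, -0.019]
contact_force: [0.1, 1.6, -0.6]
width: 0.014
```

Request:
{"op": "send_rows", "data": {
  "targets": [
    [[0, 0, 0], [0, 0, -0.02], 0],
    [[0, 0, 0], [0, 0, -0.06], 0],
    [[0, 0, 0], [0, 0, -0.12], 0],
    [[0, 0, 0], [0, 0, -0.2], 0],
    [[0, 0, 0], [0, 0, -0.28], 0]
  ]
}}

```text
t: 15.07
tcp_pos: [0.4757, 0.3256, 0.1275]
orientation: [0.3, 0.06, 0.952, -0.02]
contact_force: [-0.5, 0.3, -2.5]
width: 0.0136
```

Request:
{"op": "send_rows", "data": {
  "targets": [
    [[0, 0, 0], [0.02, 0, -0.08], 0],
    [[0, 0, 0], [0.06, 0, -0.16], 0],
    [[0, 0, 0], [-0.07, 0, -0.24], 0],
    [[0, 0, 0], [-0.12, 0, -0.3], 0],
    [[0, 0, 0], [-0.12, 0, -0.3], 0]
  ]
}}

```text
t: 15.48
tcp_pos: [0.4594, 0.3294, 0.2102]
orientation: [0.302, 0.061, 0.951, -0.017]
contact_force: [-0.0, 0.8, -1.6]
width: 0.0138
```

Run:
```python
from h import *
c=np.array([.5152,.0044,0])
plan([((.48,.25,.28),down(1.671)),((c[0],c[1],.24),down(1.671))],step=.13,ang=22)
```

```text
now [0.4594 0.3294 0.2102] w 0.013752144574205113 F [-0.0286  0.8395 -1.5987] t 15.4833
[-0.042, 0.39, -0.141] [-0.131, -0.152, -0.08] -> [0.47  0.29  0.245]
[-0.042, 0.39, -0.141] [-0.083, -0.16, -0.118] -> [0.48 0.25 0.28]
[-0.0, 0.0, 0.0] [-0.021, -0.496, 0.08] -> [0.498 0.127 0.26 ]
[-0.0, 0.0, 0.0] [-0.021, -0.496, 0.08] -> [0.515 0.004 0.24 ]
```

Request:
{"op": "send_rows", "data": {
  "targets": [
    [[-0.01, 0.1, -0.035], [-0.03, -0.04, -0.03], 0],
    [[-0.02, 0.2, -0.07], [-0.07, -0.08, -0.05], 0],
    [[-0.03, 0.3, -0.11], [-0.1, -0.12, -0.08], 0],
    [[-0.042, 0.39, -0.141], [-0.131, -0.152, -0.08], 0],
    [[-0.042, 0.39, -0.141], [-0.131, -0.152, -0.08], 0]
  ]
}}

```text
t: 15.9
tcp_pos: [0.47, 0.2877, 0.242]
orientation: [0.149, 0.004, 0.989, -0.01]
contact_force: [1.4, -0.2, -1.3]
width: 0.014
```

Request:
{"op": "send_rows", "data": {
  "targets": [
    [[-0.01, 0.1, -0.035], [-0.03, -0.04, -0.03], 0],
    [[-0.02, 0.2, -0.07], [-0.05, -0.08, -0.06], 0],
    [[-0.03, 0.3, -0.11], [-0.07, -0.12, -0.1], 0],
    [[-0.042, 0.39, -0.141], [-0.083, -0.16, -0.118], 0],
    [[-0.042, 0.39, -0.141], [-0.083, -0.16, -0.118], 0]
  ]
}}

```text
t: 16.32
tcp_pos: [0.4805, 0.2476, 0.2759]
orientation: [-0.004, -0.049, 0.999, -0.002]
contact_force: [0.9, 0.0, -2.1]
width: 0.0137
```

Request:
{"op": "send_rows", "data": {
  "targets": [
    [[0, 0, 0], [-0.005, -0.1, 0.02], 0],
    [[0, 0, 0], [-0.01, -0.25, 0.04], 0],
    [[0, 0, 0], [-0.016, -0.38, 0.06], 0],
    [[0, 0, 0], [-0.021, -0.496, 0.08], 0],
    [[0, 0, 0], [-0.025, -0.6, 0.08], 0]
  ]
}}

```text
t: 16.73
tcp_pos: [0.4991, 0.0991, 0.2542]
orientation: [-0.003, -0.049, 0.999, -0.003]
contact_force: [0.1, -0.4, -1.7]
width: 0.0136
```

Request:
{"op": "send_rows", "data": {
  "targets": [
    [[0, 0, 0], [-0.005, -0.1, 0.02], 0],
    [[0, 0, 0], [-0.01, -0.2, 0.04], 0],
    [[0, 0, 0], [-0.014, -0.3, 0.06], 0],
    [[0, 0, 0], [-0.017, -0.37, 0.08], 0],
    [[0, 0, 0], [-0.017, -0.392, 0.08], 0]
  ]
}}

```text
t: 17.15
tcp_pos: [0.5133, 0.0018, 0.2347]
orientation: [-0.004, -0.049, 0.999, -0.002]
contact_force: [0.4, -0.0, -1.5]
width: 0.0137
```

Run:
```python
from h import *
for _ in range(4): T=read_camera("top")
S=read_camera("scene");s=observe();r=Q(s["orientation"])
c=np.array([.5152,.0044,0])
plan([((c[0],c[1],.20),down(1.671))]);print("tool z",r.apply([0,0,1]),"y",r.apply([0,1,0]))
cv2.imwrite("pics/top3.png",T[...,::-1]);cv2.imwrite("pics/scene3.png",S[...,::-1])
o=[]
for n,im,(x0,y0,x1,y1) in(("top",T,(225,180,335,270)),("scene",S,(220,100,330,220))):
  f=4;b=cv2.resize(im[y0:y1,x0:x1],None,fx=f,fy=f,interpolation=2)
  zt=s["tcp_pos"][2]-.011
  q=proj(n,s["tcp_pos"]+r.apply([[i*.06,j*.099,.011] for i,j in((1,1),(1,-1),(-1,-1),(-1,1))])) 
  cv2.polylines(b,[((q-[x0,y0]+.5)*f).astype(np.int32)],True,(255,0,0),1);o.append(b)
h=max(k.shape[0] for k in o);o=np.hstack([np.pad(v,((0,h-v.shape[0]),(0,0),(0,0))) for v in o])[:,:800]
cv2.imwrite("pics/v6.png",o[...,::-1]);print(o.shape)
```

```text
now [0.5141 0.0046 0.2369] w 0.013790869462548238 F [-0.229   0.8262 -2.1525] t 17.4
[-0.004, -0.006, 0.001] [-0.005, -0.001, 0.147] -> [0.515 0.004 0.2  ]
tool z [-0.0042 -0.0037 -1.    ] y [-0.1009  0.9949 -0.0033]
(480, 800, 3)
```

View pics/v6.png

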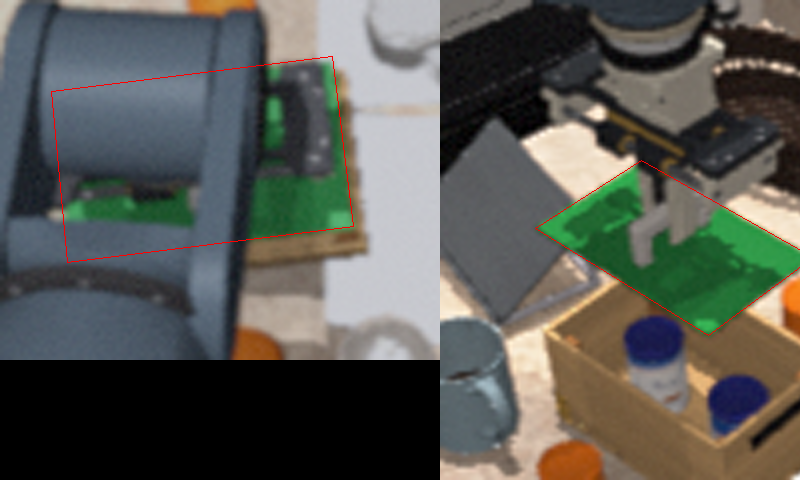

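Run:
```python
from h import *
s=observe();r=Q(s["orientation"])
ims={n:np.mean([read_camera(n).astype(np.float32) for _ in range(2)],0) for n in("scene","top")}
d=np.arange(-12,12.1,1.)/1000
def edge(n,ax,sg,ls):
    P=np.array([[[sg*.06+k,t,.011] if ax==0 else [t,sg*.099+k,.011] for k in d] for t in ls])
    W=s["tcp_pos"]+r.apply(P.reshape(-1,3));q=proj(n,W).reshape(*P.shape[:2],2).astype(np.float32)
    v=cv2.remap(ims[n],q[...,0],q[...,1],1);g=(v[...,1]-v[...,0]).mean(0)
    print(n,"tool x" if ax==0 else "tool y",sg,g.round().astype(int).tolist())
L=np.linspace
# tool x = (-sin,cos of yaw..) ~ world -x ; tool y ~ world +y
edge("scene",0,-1,L(-.09,-.05,15));edge("scene",0,1,L(-.09,-.02,15));edge("scene",0,1,L(.02,.09,15))
edge("scene",1,-1,L(-.05,.05,15));edge("scene",1,1,L(-.05,.05,15))
edge("top",1,-1,L(-.04,.04,15));edge("top",0,1,L(-.09,-.06,10))
```

```text
scene tool x -1 [-18, -18, -18, -18, -18, -19, -18, -17, -13, -4, 9, 25, 44, 62, 77, 89, 98, 103, 106, 108, 108, 107, 107, 106, 106]
scene tool x 1 [71, 71, 72, 73, 74, 75, 75, 74, 71, 65, 56, 44, 28, 13, -2, -13, -20, -23, -24, -23, -21, -20, -18, -16, -15]
scene tool x 1 [82, 83, 84, 85, 85, 85, 83, 81, 77, 71, 61, 49, 37, 24, 14, 6, 1, -3, -4, -5, -6, -7, -8, -9, -9]
scene tool y -1 [-50, -48, -46, -43, -41, -38, -35, -30, -25, -17, -6, 8, 23, 40, 54, 68, 77, 83, 86, 87, 87, 86, 86, 86, 86]
scene tool y 1 [92, 97, 103, 107, 109, 109, 106, 102, 95, 85, 74, 60, 45, 30, 17, 7, 0, -5, -8, -10, -11, -12, -12, -11, -11]
top tool y -1 [1, -1, -3, -6, -11, -15, -19, -21, -21, -17, -9, 2, 17, 32, 46, 56, 61, 62, 58, 51, 42, 34, 27, 22, 20]
top tool x 1 [70, 71, 72, 72, 72, 73, 73, 73, 72, 67, 59, 45, 28, 11, -3, -15, -21, -24, -25, -25, -25, -24, -24, -24, -24]
```

The plate is centred on the tool axis to 0.3 mm in both views. Next I lower it over the caddy.

Request:
{"op": "send_rows", "data": {
  "targets": [
    [[0, -0.005, 0], [-0.005, -0.001, 0.08], 0],
    [[0, -0.005, 0], [-0.005, -0.001, 0.18], 0],
    [[0, -0.005, 0], [-0.005, -0.001, 0.28], 0],
    [[0, -0.005, 0], [-0.005, -0.001, 0.35], 0],
    [[0, -0.005, 0], [-0.005, -0.001, 0.39], 0]
  ]
}}

```text
t: 18.02
tcp_pos: [0.5143, 0.0034, 0.1375]
orientation: [-0.001, -0.05, 0.999, -0.001]
contact_force: [0.3, 0.2, -2.7]
width: 0.0137
```

Request:
{"op": "send_rows", "data": {
  "targets": [
    [[0, 0, 0], [0, 0, 0], 0],
    [[0, 0, 0], [0, 0, 0], 0],
    [[0, 0, 0], [0, 0, 0], 0],
    [[0, 0, 0], [0, 0, 0], 0],
    [[0, 0, 0], [0, 0, 0], 0]
  ]
}}

```text
t: 18.43
tcp_pos: [0.5157, 0.003, 0.1404]
orientation: [0.001, -0.05, 0.999, -0.002]
contact_force: [-0.1, 0.7, -1.7]
width: 0.0137
```

Run:
```python
from h import *
plan([((.5153,.0044,.124),down(1.671))]);r=Q(observe()["orientation"]);print("z",r.apply([0,0,1]),"y",r.apply([0,1,0]))
```

```text
now [0.5157 0.003  0.1404] w 0.013744158427613219 F [-0.0725  0.6546 -1.7087] t 18.4333
[-0.004, 0.001, 0.0] [0.001, 0.006, 0.065] -> [0.515 0.004 0.124]
z [ 0.0013 -0.0033 -1.    ] y [-0.1003  0.995  -0.0034]
```

Request:
{"op": "send_rows", "data": {
  "targets": [
    [[-0.004, 0, 0], [0.001, 0.006, 0.015], 0],
    [[-0.004, 0, 0], [0.001, 0.006, 0.03], 0],
    [[-0.004, 0, 0], [0.001, 0.006, 0.045], 0],
    [[-0.004, 0, 0], [0.001, 0.006, 0.06], 0],
    [[-0.004, 0, 0], [0.001, 0.006, 0.065], 0]
  ]
}}

```text
t: 18.85
tcp_pos: [0.5145, 0.0044, 0.1224]
orientation: [-0.001, -0.05, 0.999, 0.0]
contact_force: [-0.0, 0.9, -1.3]
width: 0.0133
```

Request:
{"op": "send_rows", "data": {
  "targets": [
    [[0, 0, 0], [0, 0, 0.008], 0],
    [[0, 0, 0], [0, 0, 0.016], 0],
    [[0, 0, 0], [0, 0, 0.024], 0],
    [[0, 0, 0], [0, 0, 0.032], 0],
    [[0, 0, 0], [0, 0, 0.04], 0]
  ]
}}

```text
t: 19.27
tcp_pos: [0.5148, 0.0044, 0.113]
orientation: [-0.0, -0.05, 0.999, -0.0]
contact_force: [0.2, 0.8, -2.6]
width: 0.0139
```

Request:
{"op": "send_rows", "data": {
  "targets": [
    [[0, 0, 0], [0, 0, 0.004], 0],
    [[0, 0, 0], [0, 0, 0.008], 0],
    [[0, 0, 0], [0, 0, 0.012], 0],
    [[0, 0, 0], [0, 0, 0.014], 0],
    [[0, 0, 0], [0, 0, 0.014], 0]
  ]
}}

```text
t: 19.68
tcp_pos: [0.5148, 0.0044, 0.1096]
orientation: [-0.0, -0.05, 0.999, -0.0]
contact_force: [0.1, 0.5, -1.8]
width: 0.0137
```

Request:
{"op": "send_rows", "data": {
  "targets": [
    [[0, 0, 0], [0, 0, 0.002], 0],
    [[0, 0, 0], [0, 0, 0.004], 0],
    [[0, 0, 0], [0, 0, 0.004], 0],
    [[0, 0, 0], [0, 0, 0.004], 0],
    [[0, 0, 0], [0, 0, 0.004], 0]
  ]
}}

```text
t: 20.1
tcp_pos: [0.5148, 0.0044, 0.1087]
orientation: [-0.0, -0.05, 0.999, -0.0]
contact_force: [0.0, 0.3, -2.4]
width: 0.0137
```

Request:
{"op": "send_rows", "data": {
  "targets": [
    [[0, 0, 0], [0, 0, 0.002], 0],
    [[0, 0, 0], [0, 0, 0.004], 0],
    [[0, 0, 0], [0, 0, 0.006], 0],
    [[0, 0, 0], [0, 0, 0.006], 0],
    [[0, 0, 0], [0, 0, 0.006], 0]
  ]
}}

```text
t: 20.52
tcp_pos: [0.5148, 0.0044, 0.1071]
orientation: [-0.0, -0.05, 0.999, -0.0]
contact_force: [0.9, -0.6, -2.3]
width: 0.014
```

Run:
```python
from h import *
s=observe();print(s["tcp_pos"],s["contact_force"],s["wrist_torque"])
```

```text
[0.5148 0.0044 0.1071] [ 0.9457 -0.61   -2.3365] [-0.0189  0.07    0.0248]
```

Request:
{"op": "send_rows", "data": {
  "targets": [
    [[0, 0, 0], [0, 0, 0.002], 0],
    [[0, 0, 0], [0, 0, 0.004], 0],
    [[0, 0, 0], [0, 0, 0.004], 0],
    [[0, 0, 0], [0, 0, 0.004], 0]
  ]
}}

```text
t: 20.85
tcp_pos: [0.5148, 0.0044, 0.1061]
orientation: [-0.0, -0.05, 0.999, -0.0]
contact_force: [-0.4, 0.2, -1.3]
width: 0.0141
```

Request:
{"op": "send_rows", "data": {
  "targets": [
    [[0, 0, 0], [0, 0, 0.002], 0],
    [[0, 0, 0], [0, 0, 0.004], 0],
    [[0, 0, 0], [0, 0, 0.004], 0],
    [[0, 0, 0], [0, 0, 0.004], 0]
  ]
}}

```text
t: 21.18
tcp_pos: [0.5149, 0.0044, 0.1052]
orientation: [-0.0, -0.05, 0.999, -0.0]
contact_force: [-0.2, 1.0, -1.0]
width: 0.0137
```

Request:
{"op": "send_rows", "data": {
  "targets": [
    [[0, 0, 0], [0, 0, 0.002], 0],
    [[0, 0, 0], [0, 0, 0.004], 0],
    [[0, 0, 0], [0, 0, 0.004], 0],
    [[0, 0, 0], [0, 0, 0.004], 0]
  ]
}}

```text
t: 21.52
tcp_pos: [0.5149, 0.0044, 0.1049]
orientation: [-0.0, -0.05, 0.999, -0.0]
contact_force: [-3.3, -0.4, 8.8]
width: 0.0142
```

Request:
{"op": "send_rows", "data": {
  "targets": [
    [[0, 0, 0], [0, 0, 0.002], 0],
    [[0, 0, 0], [0, 0, 0.004], 0],
    [[0, 0, 0], [0, 0, 0.004], 0],
    [[0, 0, 0], [0, 0, 0.004], 0]
  ]
}}

```text
t: 21.85
tcp_pos: [0.515, 0.0044, 0.1048]
orientation: [0.0, -0.05, 0.999, -0.0]
contact_force: [-8.9, -0.4, 20.8]
width: 0.0139
```

Firm contact. I back off 1.5 mm, release and rise.

Request:
{"op": "send_rows", "data": {
  "targets": [
    [[0, 0, 0], [0, 0, -0.004], 0],
    [[0, 0, 0], [0, 0, -0.005], 0.2],
    [[0, 0, 0], [0, 0, -0.005], 0.5],
    [[0, 0, 0], [0, 0, -0.005], 0.6],
    [[0, 0, 0], [0, 0, -0.005], 0.6]
  ]
}}

```text
t: 22.27
tcp_pos: [0.5148, 0.0044, 0.1043]
orientation: [-0.0, -0.05, 0.999, -0.0]
contact_force: [-1.0, 0.5, -0.5]
width: 0.0341
```

Request:
{"op": "send_rows", "data": {
  "targets": [
    [[0, 0, 0], [0, 0, 0], 0.6],
    [[0, 0, 0], [0, 0, 0], 0.6],
    [[0, 0, 0], [0, 0, -0.04], 0.6],
    [[0, 0, 0], [0, 0, -0.1], 0.6],
    [[0, 0, 0], [0, 0, -0.2], 0.6]
  ]
}}

```text
t: 22.68
tcp_pos: [0.5138, 0.0045, 0.1541]
orientation: [-0.002, -0.05, 0.999, 0.0]
contact_force: [-0.2, 0.1, 0.0]
width: 0.0557
```

Request:
{"op": "send_rows", "data": {
  "targets": [
    [[0, 0, 0], [0, 0, -0.15], 1],
    [[0, 0, 0], [0, 0, -0.3], 1],
    [[0, 0, 0], [0, 0, -0.45], 1],
    [[0, 0, 0], [0.3, 0.15, -0.5], 1],
    [[0, 0, 0], [0.45, 0.3, -0.5], 1]
  ]
}}

```text
t: 23.1
tcp_pos: [0.4412, 0.04, 0.2787]
orientation: [0.002, -0.049, 0.999, -0.0]
contact_force: [-0.2, 1.5, 0.0]
width: 0.0842
```

Run:
```python
from h import *
T=read_camera("top");S=read_camera("scene");s=observe();print(s["t"],s["tcp_pos"])
cv2.imwrite("pics/top4.png",T[...,::-1]);cv2.imwrite("pics/scene4.png",S[...,::-1])
r=R.from_euler("z",.101);c=np.array([.5152,.0044,.097]);o=[]
for n,im,(x0,y0,x1,y1),f in(("top",T,(225,180,395,275),2.35),("scene",S,(230,150,345,275),3.4)):
  b=cv2.resize(im[y0:y1,x0:x1],None,fx=f,fy=f,interpolation=2)
  q=proj(n,c+r.apply([[i*.06,j*.099,0] for i,j in((1,1),(1,-1),(-1,-1),(-1,1))]))
  cv2.polylines(b,[((q-[x0,y0]+.5)*f).astype(np.int32)],True,(255,0,0),1);o.append(b)
h=max(k.shape[0] for k in o);o=np.hstack([np.pad(v,((0,h-v.shape[0]),(0,0),(0,0))) for v in o])
cv2.imwrite("pics/v7.png",o[...,::-1]);print(o.shape)
```

```text
23.2 [0.4374 0.0421 0.2774]
(425, 791, 3)
```

View pics/v7.png

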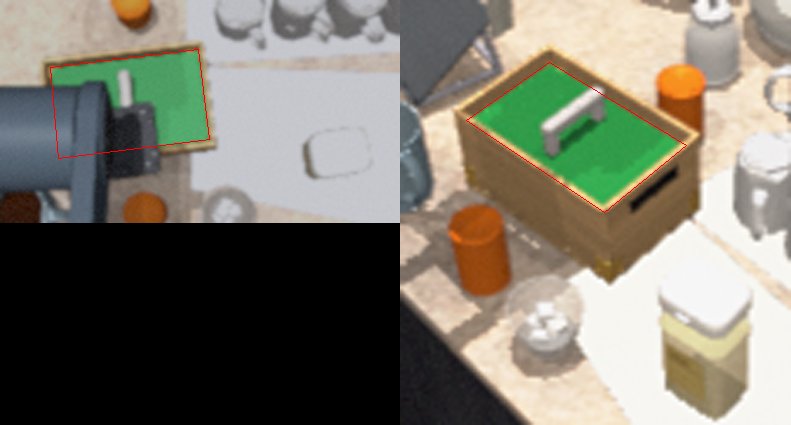

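Run:
```python
from h import *
A,B,C=[onz("scene",*p,0.0) for p in((306.9,260.7),(321.85,272.4),(331.9,258.9))]
print(A,B,C,"AB",np.linalg.norm(A-B),"BC",np.linalg.norm(B-C),"ctr",(A+C)/2,"yawAB",np.arctan2(*(A-B)[[1,0]]),"yawBC",np.arctan2(*(C-B)[[1,0]]))
T=np.mean([read_camera("top").astype(np.float32) for _ in range(4)],0)
S=np.mean([read_camera("scene").astype(np.float32) for _ in range(2)],0)
# cap outline top: thin darker line -> gradient along rays from the centre
g=T.mean(2);pts=[]
for th in np.arange(0,360,6):
    d=np.array([np.cos(np.radians(th)),np.sin(np.radians(th))]);rr=np.arange(6,18,.25)
    q=(np.array([369.3,244.3])+rr[:,None]*d).astype(np.float32)
    v=cv2.remap(g,q[None,:,0],q[None,:,1],1)[0];k=v.argmin()
    if v[k]<np.median(v)-4: pts.append(onz("top",*q[k],.146)[:2])
pts=np.array(pts,np.float32);print(len(pts),pts.min(0),pts.max(0));print(cv2.minAreaRect(pts))
# cap blob in scene (white above the mat is hard) : honey/yellow body
for a,c in blobs(S.astype(np.uint8),(15,60,60),(40,255,255),(300,215,342,280),30): print("jar body",a,np.array(cen(c)),c.min(0),c.max(0))
plan([((.44,-.264,.25),down(.1))])
```

```text
[ 0.4216 -0.23    0.    ] [ 0.4261 -0.2953  0.    ] [ 0.4852 -0.2804  0.    ] AB 0.06545403913696991 BC 0.060969627658136044 ctr [ 0.4534 -0.2552  0.    ] yawAB 1.6406389524557152 yawBC 0.24745430958673106
56 [ 0.4119 -0.3035] [ 0.4731 -0.2217]
((0.4427386224269867, -0.26132968068122864), (0.0590679757297039, 0.08031119406223297), 9.176607131958008)
jar body 496.5 [319.2091 257.148 ] [307 242] [332 272]
jar body 58.5 [303.9487 218.3077] [300 215] [312 225]
now [0.4414 0.0401 0.2758] w 0.09300868349839098 F [ 0.3372  1.3874 -1.1873] t 23.5
[-0.0, -0.0, 0.5] [0.032, -0.302, 0.026] -> [ 0.441 -0.036  0.269]
[-0.0, -0.0, 0.5] [-0.086, -0.292, 0.026] -> [ 0.441 -0.112  0.263]
[-0.0, -0.0, 0.5] [-0.191, -0.236, 0.026] -> [ 0.44  -0.188  0.256]
[-0.0, -0.0, 0.5] [-0.267, -0.145, 0.026] -> [ 0.44  -0.264  0.25 ]
```

Request:
{"op": "send_rows", "data": {
  "targets": [
    [[0, 0, 0.14], [0.032, -0.302, 0.026], 1],
    [[0, 0, 0.28], [0.032, -0.302, 0.026], 1],
    [[0, 0, 0.4], [0.032, -0.302, 0.026], 1],
    [[0, 0, 0.5], [0.032, -0.302, 0.026], 1],
    [[0, 0, 0.5], [0.032, -0.302, 0.026], 1]
  ]
}}

```text
t: 23.92
tcp_pos: [0.4407, -0.0363, 0.269]
orientation: [-0.001, 0.148, 0.989, -0.0]
contact_force: [-0.8, 0.2, -0.2]
width: 0.0928
```

Request:
{"op": "send_rows", "data": {
  "targets": [
    [[0, 0, 0.14], [-0.086, -0.292, 0.026], 1],
    [[0, 0, 0.28], [-0.086, -0.292, 0.026], 1],
    [[0, 0, 0.4], [-0.086, -0.292, 0.026], 1],
    [[0, 0, 0.5], [-0.086, -0.292, 0.026], 1],
    [[0, 0, 0.5], [-0.086, -0.292, 0.026], 1]
  ]
}}

```text
t: 24.33
tcp_pos: [0.4401, -0.1121, 0.2626]
orientation: [-0.001, 0.337, 0.942, -0.0]
contact_force: [-0.8, 0.2, -0.4]
width: 0.0926
```

Request:
{"op": "send_rows", "data": {
  "targets": [
    [[0, 0, 0.14], [-0.191, -0.236, 0.026], 1],
    [[0, 0, 0.28], [-0.191, -0.236, 0.026], 1],
    [[0, 0, 0.4], [-0.191, -0.236, 0.026], 1],
    [[0, 0, 0.5], [-0.191, -0.236, 0.026], 1],
    [[0, 0, 0.5], [-0.191, -0.236, 0.026], 1]
  ]
}}

```text
t: 24.75
tcp_pos: [0.4397, -0.1876, 0.2562]
orientation: [-0.001, 0.513, 0.858, -0.0]
contact_force: [-0.1, -0.5, -0.2]
width: 0.0931
```

Request:
{"op": "send_rows", "data": {
  "targets": [
    [[0, 0, 0.14], [-0.267, -0.145, 0.026], 1],
    [[0, 0, 0.28], [-0.267, -0.145, 0.026], 1],
    [[0, 0, 0.42], [-0.267, -0.145, 0.026], 1],
    [[0, 0, 0.42], [-0.267, -0.145, 0.026], 1],
    [[0, 0, 0.42], [-0.267, -0.145, 0.026], 1]
  ]
}}

```text
t: 25.17
tcp_pos: [0.4394, -0.2628, 0.2498]
orientation: [-0.001, 0.644, 0.765, -0.0]
contact_force: [0.1, 0.4, 0.1]
width: 0.0925
```

Run:
```python
from h import *
for _ in range(5): S=read_camera("scene")
plan([((.4427,-.264,.16),down(.16)),((.4427,-.264,.071),down(.16))])
s=observe();r=Q(s["orientation"])
b=cv2.resize(S[180:290,270:380],None,fx=5,fy=5,interpolation=2)
J=np.array([.4427,-.264,0]);rj=R.from_euler("z",.16)
for z,h in((0,1),(.146,1)):
  q=proj("scene",J+rj.apply([[i*.0295,j*.037,z] for i,j in((1,1),(1,-1),(-1,-1),(-1,1))]))
  cv2.polylines(b,[((q-[270,180]+.5)*5).astype(np.int32)],True,(255,0,0),1)
cv2.imwrite("pics/v8.png",b[...,::-1])
```

```text
now [ 0.4395 -0.2627  0.2502] w 0.09304081185542656 F [ 0.3999  0.2904 -0.0826] t 25.4167
[-0.001, 0.0, 0.009] [-0.007, 0.012, 0.361] -> [ 0.443 -0.264  0.16 ]
[0.0, 0.0, -0.0] [0.0, -0.0, 0.356] -> [ 0.443 -0.264  0.071]
```

View pics/v8.png

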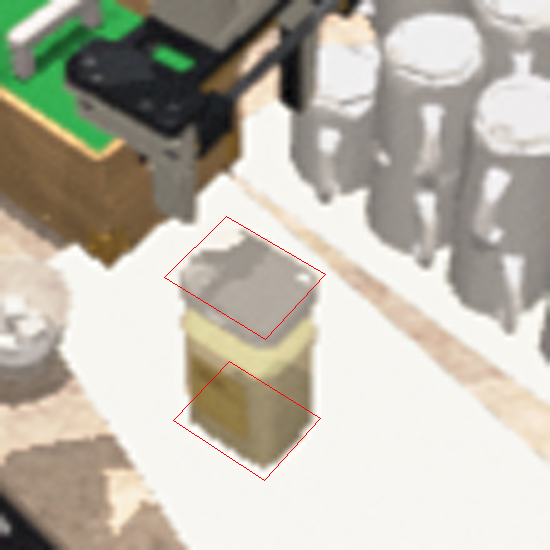

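Request:
{"op": "send_rows", "data": {
  "targets": [
    [[0, 0, 0.009], [-0.008, 0.012, 0.1], 1],
    [[0, 0, 0.009], [-0.008, 0.012, 0.22], 1],
    [[0, 0, 0.009], [-0.008, 0.012, 0.34], 1],
    [[0, 0, 0.009], [-0.008, 0.012, 0.45], 1],
    [[0, 0, 0.009], [-0.008, 0.012, 0.54], 1]
  ]
}}

```text
t: 25.83
tcp_pos: [0.4421, -0.2641, 0.1132]
orientation: [-0.001, 0.649, 0.761, -0.0]
contact_force: [0.0, -0.5, -0.1]
width: 0.0926
```

Request:
{"op": "send_rows", "data": {
  "targets": [
    [[0, 0, 0], [0, 0, 0.08], 1],
    [[0, 0, 0], [0, 0, 0.14], 1],
    [[0, 0, 0], [0, 0, 0.176], 1],
    [[0, 0, 0], [0, 0, 0.176], 1],
    [[0, 0, 0], [0, 0, 0.176], 1]
  ]
}}

```text
t: 26.25
tcp_pos: [0.4426, -0.2648, 0.0713]
orientation: [-0.0, 0.649, 0.76, -0.0]
contact_force: [0.4, -0.1, 1.0]
width: 0.0928
```

Request:
{"op": "send_rows", "data": {
  "targets": [
    [[0, 0, 0], [0, 0, 0], 0],
    [[0, 0, 0], [0, 0, 0], 0],
    [[0, 0, 0], [0, 0, 0], 0],
    [[0, 0, 0], [0, 0, 0], 0],
    [[0, 0, 0], [0, 0, 0], 0]
  ],
  "force": 40
}}

```text
t: 26.67
tcp_pos: [0.4426, -0.265, 0.0713]
orientation: [0.0, 0.65, 0.76, -0.0]
contact_force: [-0.3, 0.1, 0.2]
width: 0.0642
```

Request:
{"op": "send_rows", "data": {
  "targets": [
    [[0, 0, 0], [0, 0, 0], 0],
    [[0, 0, 0], [0, 0, 0], 0],
    [[0, 0, 0], [0, 0, 0], 0],
    [[0, 0, 0], [0, 0, 0], 0],
    [[0, 0, 0], [0, 0, 0], 0]
  ]
}}

```text
t: 27.08
tcp_pos: [0.4427, -0.2649, 0.071]
orientation: [0.0, 0.65, 0.76, -0.0]
contact_force: [3.5, 0.8, -1.6]
width: 0.0575
```

Request:
{"op": "send_rows", "data": {
  "targets": [
    [[0, 0, 0], [0, 0, 0], 0],
    [[0, 0, 0], [0, 0, 0], 0],
    [[0, 0, 0], [0, 0, -0.02], 0],
    [[0, 0, 0], [0, 0, -0.05], 0],
    [[0, 0, 0], [0, 0, -0.08], 0]
  ]
}}

```text
t: 27.5
tcp_pos: [0.4416, -0.2645, 0.091]
orientation: [-0.001, 0.65, 0.76, -0.0]
contact_force: [0.4, -0.1, -7.7]
width: 0.0573
```

Request:
{"op": "send_rows", "data": {
  "targets": [
    [[0, 0, 0], [0, 0, -0.1], 0],
    [[0, 0, 0], [0, 0, -0.22], 0],
    [[0, 0, 0], [0, 0, -0.36], 0],
    [[0, 0, 0], [0, 0, -0.48], 0],
    [[0, 0, 0], [0, 0, -0.58], 0]
  ]
}}

```text
t: 27.92
tcp_pos: [0.4422, -0.2648, 0.2387]
orientation: [0.0, 0.65, 0.76, -0.0]
contact_force: [0.4, -0.6, -7.5]
width: 0.0576
```

Request:
{"op": "send_rows", "data": {
  "targets": [
    [[0, 0, 0], [0, 0, -0.1], 0],
    [[0, 0, 0], [0, 0, -0.2], 0],
    [[0, 0, 0], [0, 0, -0.24], 0],
    [[0, 0, 0], [0, 0, -0.24], 0],
    [[0, 0, 0], [0, 0, -0.24], 0]
  ]
}}

```text
t: 28.33
tcp_pos: [0.4421, -0.2646, 0.2951]
orientation: [-0.001, 0.65, 0.76, -0.0]
contact_force: [-0.4, -0.0, -8.5]
width: 0.0576
```

Run:
```python
from h import *
c=np.array([.5152,.0044,0])+R.from_euler("z",.1).apply([0,-.053,0])
plan([((c[0],c[1],.29),down(.1))],step=.14)
```

```text
now [ 0.4421 -0.2646  0.2951] w 0.05761397496026676 F [-0.4419 -0.0302 -8.5483] t 28.3333
[-0.001, -0.0, 0.036] [0.403, 0.222, 0.01] -> [ 0.481 -0.156  0.293]
[-0.001, -0.0, 0.036] [0.409, 0.211, 0.01] -> [ 0.52  -0.048  0.29 ]
```

Request:
{"op": "send_rows", "data": {
  "targets": [
    [[0, 0, 0.01], [0.07, 0.04, 0], 0],
    [[0, 0, 0.02], [0.16, 0.09, 0], 0],
    [[0, 0, 0.03], [0.26, 0.14, 0.005], 0],
    [[0, 0, 0.036], [0.34, 0.185, 0.01], 0],
    [[0, 0, 0.036], [0.403, 0.222, 0.01], 0]
  ]
}}

```text
t: 28.75
tcp_pos: [0.4811, -0.1547, 0.291]
orientation: [-0.002, 0.66, 0.751, -0.001]
contact_force: [-0.0, -0.3, -7.5]
width: 0.0572
```

Request:
{"op": "send_rows", "data": {
  "targets": [
    [[0, 0, 0.01], [0.1, 0.05, 0], 0],
    [[0, 0, 0.02], [0.2, 0.1, 0], 0],
    [[0, 0, 0.03], [0.3, 0.15, 0.005], 0],
    [[0, 0, 0.036], [0.37, 0.19, 0.01], 0],
    [[0, 0, 0.036], [0.409, 0.211, 0.01], 0]
  ]
}}

```text
t: 29.17
tcp_pos: [0.5206, -0.0464, 0.2885]
orientation: [-0.002, 0.671, 0.742, -0.001]
contact_force: [-0.2, -1.0, -7.9]
width: 0.0575
```

Request:
{"op": "send_rows", "data": {
  "targets": [
    [[0, 0, 0], [0, 0, 0], 0],
    [[0, 0, 0], [0, 0, 0], 0],
    [[0, 0, 0], [0, 0, 0], 0],
    [[0, 0, 0], [0, 0, 0], 0],
    [[0, 0, 0], [0, 0, 0], 0]
  ]
}}

```text
t: 29.58
tcp_pos: [0.5207, -0.0494, 0.2908]
orientation: [-0.0, 0.671, 0.741, -0.0]
contact_force: [-0.1, -0.1, -7.0]
width: 0.0574
```

Run:
```python
from h import *
c=np.array([.5152,.0044,0])+R.from_euler("z",.1).apply([0,-.053,0])
S=read_camera("scene");T=read_camera("top");cv2.imwrite("pics/scene5.png",S[...,::-1]);cv2.imwrite("pics/top5.png",T[...,::-1])
plan([((c[0],c[1],.18),down(.1))],step=.14)
s=observe();r=Q(s["orientation"])
for k in(-.071,):
  # bottom of the jar as predicted; seen body extent in scene
  q=proj("scene",s["tcp_pos"]+r.apply([[i*.037,j*.0295,.071] for i,j in((1,1),(1,-1),(-1,-1),(-1,1))]));print("pred bottom",q)
for a,cc in blobs(S,(15,60,60),(40,255,255),(255,120,345,200),30): print(a,np.array(cen(cc)),cc.min(0),cc.max(0),"lowest",cc[cc[:,1].argmax()],"left",cc[cc[:,0].argmin()],"right",cc[cc[:,0].argmax()])
```

```text
now [ 0.5208 -0.0491  0.2909] w 0.05706750136487521 F [ 0.0489 -0.2086 -7.4066] t 29.6833
[-0.001, 0.0, -0.002] [0.003, -0.001, 0.443] -> [ 0.52  -0.048  0.18 ]
pred bottom [[288.2016 159.1599]
 [275.273  168.2111]
 [291.9872 178.4708]
 [304.8749 168.9   ]]
100.0 [260.72 195.11] [255 187] [272 199] lowest [255 199] left [255 187] right [272 199]
48.5 [311.2096 172.543 ] [306 169] [317 176] lowest [307 176] left [306 173] right [317 172]
970.5 [290.7134 166.6639] [255 142] [319 199] lowest [304 199] left [255 174] right [319 198]
```

Request:
{"op": "send_rows", "data": {
  "targets": [
    [[0, 0, 0], [0.003, -0.003, 0.1], 0],
    [[0, 0, 0], [0.003, -0.003, 0.2], 0],
    [[0, 0, 0], [0.003, -0.003, 0.3], 0],
    [[0, 0, 0], [0.003, -0.003, 0.38], 0],
    [[0, 0, 0], [0.003, -0.003, 0.43], 0]
  ]
}}

```text
t: 30.1
tcp_pos: [0.5192, -0.048, 0.1813]
orientation: [-0.001, 0.671, 0.741, -0.001]
contact_force: [-0.4, 0.1, -8.0]
width: 0.0573
```

Request:
{"op": "send_rows", "data": {
  "targets": [
    [[0, 0, 0], [0, 0, 0], 0],
    [[0, 0, 0], [0, 0, 0.01], 0],
    [[0, 0, 0], [0, 0, 0.02], 0],
    [[0, 0, 0], [0, 0, 0.025], 0],
    [[0, 0, 0], [0, 0, 0.025], 0]
  ]
}}

```text
t: 30.52
tcp_pos: [0.5203, -0.048, 0.1776]
orientation: [0.0, 0.671, 0.741, 0.0]
contact_force: [-0.0, -0.1, -7.8]
width: 0.0571
```

Request:
{"op": "send_rows", "data": {
  "targets": [
    [[0, 0, 0], [0, 0, 0.003], 0],
    [[0, 0, 0], [0, 0, 0.006], 0],
    [[0, 0, 0], [0, 0, 0.008], 0],
    [[0, 0, 0], [0, 0, 0.008], 0],
    [[0, 0, 0], [0, 0, 0.008], 0]
  ]
}}

```text
t: 30.93
tcp_pos: [0.5201, -0.0479, 0.1751]
orientation: [-0.0, 0.671, 0.741, -0.0]
contact_force: [-0.7, 0.0, -6.8]
width: 0.0571
```

Request:
{"op": "send_rows", "data": {
  "targets": [
    [[0, 0, 0], [0, 0, 0.004], 0],
    [[0, 0, 0], [0, 0, 0.008], 0],
    [[0, 0, 0], [0, 0, 0.012], 0],
    [[0, 0, 0], [0, 0, 0.016], 0],
    [[0, 0, 0], [0, 0, 0.016], 0]
  ]
}}

```text
t: 31.35
tcp_pos: [0.52, -0.0479, 0.1708]
orientation: [-0.0, 0.671, 0.741, -0.0]
contact_force: [0.5, 0.1, -8.2]
width: 0.0572
```

Request:
{"op": "send_rows", "data": {
  "targets": [
    [[0, 0, 0], [0, 0, 0.003], 0],
    [[0, 0, 0], [0, 0, 0.006], 0],
    [[0, 0, 0], [0, 0, 0.006], 0],
    [[0, 0, 0], [0, 0, 0.006], 0],
    [[0, 0, 0], [0, 0, 0.006], 0]
  ]
}}

```text
t: 31.77
tcp_pos: [0.5201, -0.0479, 0.1696]
orientation: [-0.0, 0.671, 0.741, -0.0]
contact_force: [0.9, 0.4, -7.5]
width: 0.0573
```

Request:
{"op": "send_rows", "data": {
  "targets": [
    [[0, 0, 0], [0, 0, 0.003], 0],
    [[0, 0, 0], [0, 0, 0.006], 0],
    [[0, 0, 0], [0, 0, 0.006], 0],
    [[0, 0, 0], [0, 0, 0.006], 0]
  ]
}}

```text
t: 32.1
tcp_pos: [0.5202, -0.0479, 0.1682]
orientation: [-0.0, 0.671, 0.741, -0.0]
contact_force: [-0.0, -0.7, -5.1]
width: 0.0574
```

Request:
{"op": "send_rows", "data": {
  "targets": [
    [[0, 0, 0], [0, 0, 0.002], 0],
    [[0, 0, 0], [0, 0, 0.004], 0],
    [[0, 0, 0], [0, 0, 0.004], 0],
    [[0, 0, 0], [0, 0, 0.004], 0]
  ]
}}

```text
t: 32.43
tcp_pos: [0.5204, -0.0481, 0.1681]
orientation: [0.0, 0.671, 0.741, -0.0]
contact_force: [-3.0, -1.2, 5.1]
width: 0.0571
```

Set down: the force went from -7.5 to +5 N at TCP z 0.168, as expected. Next I release to about 77 mm and rise.

Request:
{"op": "send_rows", "data": {
  "targets": [
    [[0, 0, 0], [0, 0, -0.001], 0.7],
    [[0, 0, 0], [0, 0, -0.001], 0.82],
    [[0, 0, 0], [0, 0, -0.001], 0.82],
    [[0, 0, 0], [0, 0, -0.001], 0.82],
    [[0, 0, 0], [0, 0, -0.001], 0.82]
  ]
}}

```text
t: 32.85
tcp_pos: [0.5202, -0.0478, 0.1674]
orientation: [-0.0, 0.671, 0.741, -0.0]
contact_force: [-1.1, -0.7, -0.3]
width: 0.076
```

Request:
{"op": "send_rows", "data": {
  "targets": [
    [[0, 0, 0], [0, 0, -0.03], 0.82],
    [[0, 0, 0], [0, 0, -0.1], 0.82],
    [[0, 0, 0], [0, 0, -0.22], 0.82],
    [[0, 0, 0], [0, 0, -0.35], 0.82],
    [[0, 0, 0], [0, 0, -0.48], 0.82]
  ]
}}

```text
t: 33.27
tcp_pos: [0.5198, -0.0478, 0.2892]
orientation: [-0.0, 0.671, 0.741, -0.0]
contact_force: [0.5, -0.3, -0.4]
width: 0.0764
```

Request:
{"op": "send_rows", "data": {
  "targets": [
    [[0, 0, 0], [0, -0.12, 0], 0.82],
    [[0, 0, 0], [0, -0.26, 0], 0.82],
    [[0, 0, 0], [0.15, -0.42, 0], 0.82],
    [[0, 0, 0], [0.3, -0.56, 0], 0.82],
    [[0, 0, 0], [0.4, -0.6, 0], 0.82]
  ]
}}

```text
t: 33.68
tcp_pos: [0.3632, 0.0311, 0.2878]
orientation: [-0.0, 0.672, 0.741, -0.0]
contact_force: [0.9, 1.0, 0.5]
width: 0.0762
```

Request:
{"op": "send_rows", "data": {
  "targets": [
    [[0, 0, 0], [0.15, -0.08, 0], 0.82],
    [[0, 0, 0], [0.3, -0.16, 0], 0.82],
    [[0, 0, 0], [0.45, -0.2, 0], 0.82],
    [[0, 0, 0], [0.5, -0.2, 0], 0.82],
    [[0, 0, 0], [0.5, -0.2, 0], 0.82]
  ]
}}

```text
t: 34.1
tcp_pos: [0.3023, 0.1526, 0.2882]
orientation: [-0.0, 0.669, 0.743, 0.0]
contact_force: [0.3, 0.5, 0.1]
width: 0.076
```

Run:
```python
from h import *
for _ in range(3): T=read_camera("top")
S=read_camera("scene");s=observe();print(s["t"],s["tcp_pos"],s["contact_force"])
r=R.from_euler("z",.101);c=np.array([.5152,.0044,.097]);o=[]
for n,im,(x0,y0,x1,y1),f in(("top",T,(215,175,335,285),3.1),("scene",S,(225,120,340,245),3.6)):
  b=cv2.resize(im[y0:y1,x0:x1],None,fx=f,fy=f,interpolation=2)
  for h,dx,dy,oy in((0,.06,.099,0),(.146,.0295,.037,-.055)):
    q=proj(n,c+r.apply([[i*dx,oy+j*dy,h] for i,j in((1,1),(1,-1),(-1,-1),(-1,1))]))
    cv2.polylines(b,[((q-[x0,y0]+.5)*f).astype(np.int32)],True,(255,0,0),1)
  o.append(b)
h=max(k.shape[0] for k in o);o=np.hstack([np.pad(v,((0,h-v.shape[0]),(0,0),(0,0))) for v in o])[:,:800]
cv2.imwrite("pics/v9.png",o[...,::-1])
```

```text
34.3 [0.3035 0.1497 0.2876] [-0.0046 -0.9707 -0.4148]
```

View pics/v9.png

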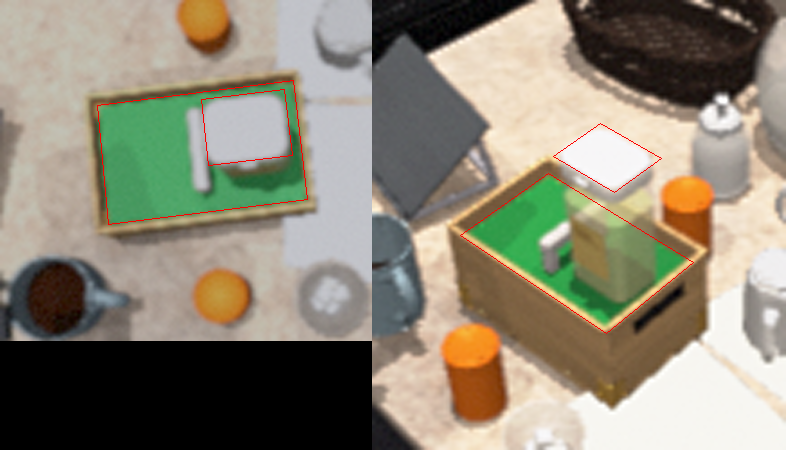

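The jar stands upright on the level divider beside the grip. The cap at top-crop (247,128) matches the prediction, and everything is clear of the robot. I hand in.

```bash
python3 -c "
from rig import *
print(close_job())"
```

```text
the job is handed in; nothing more can be done
None
```

I packed the caddy in the order asked and handed the job in at about 34 s of the 72 s; the hand-in reports no verdict. The loose tin stands on the floor in the -y half. The divider lies in the caddy, and the jar stands on it on the -y side of the grip.

**Last checks:**
- **Tins:** Both stood upright, seen before the divider covered them. The loose tin's lid measured at about (0.520, -0.054).
- **Divider:** The plate outline predicted on the posts matched the pictures to about 1 px. It looked level; I did not measure its tilt separately.
- **Jar:** It looked upright, and its cap matched the predicted outline to within about 2 px (some 5 mm). The robot stood clear of everything.
- **Other things:** They looked unmoved in the final crop; the snack dish was outside it.

**Disagreements:**
- **Loose tin:** It sat about 11 mm in y from the tool centre. About 3.5 mm of that came from the grasp and the rest I could not explain. It is well inside the limits.
- **Caddy centre:** The two cameras differed by about 2 mm in y, so I used the mean.
- **Divider contact:** On lowering, firm contact came about 3 mm lower than expected from the grasp. I pressed with about 21 N before backing off.
- **Stand slope:** The plate corners gave 31.5° against the stated 35°. I used 35° and the grip held.

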